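# Slide the draw plate in behind the stake

### The job

Put the steel draw plate away by sliding it across the bench with your fingertips: push its left end in behind the doming stake at an angle, then push the right end round, until the plate lies in the bay of the wooden rack with its long side flat against the back rail. Keep the plate flat on the bench, never pick it up, and leave the other things on the bench where they are.

Things in the scene. Friction and masses are not known exactly. Their poses are not given: they have to be found in the camera images.
- draw_plate: Flat steel bar 220 long, 32 wide, 12 thick, about 0.6 kg, with three rows of small dark holes, loose on the bench in front of the rack. Origin: centre of its underside. y runs along the length to its left end, x across it towards the rack, z up. At the start its left end is right of the stake and it lies within 0.35 rad of parallel to the bay. Slides with dry friction (push under about 8 N).
- plate_left (a point): Middle of the left end face of the draw plate, at bench height (110 from the plate's origin along its +y). Left is as seen from the robot.
- plate_right (a point): Middle of the right end face of the draw plate, at bench height (110 from the plate's origin along its -y).
- rack: Wooden tool rack, fixed. Origin: on the bench, middle of the back rail's front face; x away from the robot, y left along the rail. The bay, open in front and above, its floor the bench, runs from y -128 to 128 between end cheeks 18 thick that reach forward to x -68. Rail and cheeks 32 high; from x 22 back a block 45 high holds punches up to 86 high. Plate against the rail: centre line at x -16.
- stake: Doming stake: polished steel post fixed upright in the mouth of the bay, near its left end. Shank 18 in diameter to 40 high, domed head 27 in diameter, 60 high in all. Origin: on its axis at the bench; axes parallel to the rack's. It stands 63 in front of the back rail (54 clear between shank and rail) and 49 to 66 left of the rack's origin.
- flux_jar: Bystander: amber glass jar with a white lid, 54 in diameter, 62 high. Origin: centre of its underside.
- band: Bystander: brass ring blank lying flat left of the stake, 22 in diameter, 6 high. Origin: centre of its underside.
- bench_block: Bystander: square steel bench block 65 x 65 x 20 to the right of the rack. Origin: centre of its underside.
- dish: Bystander: small white ceramic bowl left of the rack, 68 in diameter, 30 high. Origin: centre of its underside.
- hammer: Bystander: hammer 240 long, lying far left. Origin: near its middle, on the bench.
- tweezers: Bystander: dark steel tweezers 150 long, 9 high, lying left of the plate, between it and the jar. Origin: near their middle, on the bench.
- ring_clamp: Bystander: pale wooden ring clamp, 140 x 26 x 20, with a brass band round its waist, lying to the right. Origin: centre of its underside.
Things that resemble listed ones, but are neither listed nor needed, are in the scene too. Of the things like the draw_plate, leave any that is purple or turquoise; of the rest the larger one is meant.

How it is judged:
On the way:
1. the plate's left end has gone in behind the stake while its right end is still out in front of the bay (y of plate_left in the frame of stake above 0 m and x of plate_left in the frame of stake above 0.009 m and x of plate_left in the frame of rack below 0 m and x of plate_right in the frame of rack below -0.068 m), for 0.1 s.
At the end, for the whole second after the job is handed in: The draw plate lies at rest in the bay between the end cheeks, flat on the bench, and along its whole length its long side is within 6 mm of the back rail (x of plate_left in the frame of rack between -0.022 and -0.01 m and height (world z) of each of plate_left, plate_right below 0.004 m and x of plate_right in the frame of rack between -0.022 and -0.01 m and y of plate_left in the frame of rack below 0.131 m and y of plate_right in the frame of rack above -0.131 m and linear speed of draw_plate below 0.01 m/s); the robot touches nothing.
It fails at once if the draw plate is lifted: an end comes more than 8 mm off the bench, or it is tipped by more than 0.1 rad (height (world z) of any of plate_left, plate_right above 0.008 m or angle between draw_plate's own z axis and vertical above 0.1 rad).
It fails at once if a bystander is moved by more than 15 mm (distance of any of flux_jar, band, bench_block, dish, hammer, tweezers, ring_clamp from where it was at the start of the episode above 0.015 m).
It also fails if it takes over 61 s, if anything falls off the work surface, if the arm or the gripper's body presses on something with over 40 N, if the wrist force passes 120 N, or if a joint passes its speed limit or range.

### The arm

A 7-joint arm with a two-finger parallel gripper is mounted at the origin on the work surface. World frame = base frame: x ahead of the robot, y to its left, z up, the work surface at z = 0. Lengths are in m, angles in rad, forces in N, time in s.
With the tool pointing down it reaches from about 0.425 to 1.025 m from the base axis. Payload 9.4 kg.
Tool frame: the origin (TCP) lies at the very end of the fingers, on their centre line; the grasp point (between the pads) lies manip.hold_point_z behind it (manip.hold_point_z is the distance from the TCP to the grasp point, in m); y points along the fingers, z is the direction in which the jaws open and shut, and the axes are right-handed (so a half turn about y gives the same grasp; the last joint's range is limited). The gripper opens to 85 mm and grips with 20 to 120 N. Pads are 22 mm wide; open, the fingers measure 114 mm over their backs; the gripper's body (76 mm by 85 mm) begins 54 mm behind the grasp point. The pads swing forward as they close: fully open they stand 13 mm farther back than shut.
Start: joints at [1.189, 0.599, -0.003, 1.599, 0.002, 0.943, -0.08], TCP at [0.218, -0.692, 0.231] pointing down, gripper open.
Joint ranges: [-2.57, 2.57], [-0.35, 1.97], [-1.29, 1.29], [0.11, 2.56], [-1.05, 4.19], [0.11, 1.86], [-2.63, 2.63]. Speed limits (rad/s): [2.22, 2.22, 3.01, 3.01, 3.14, 3.14, 3.14].

### API

Orientations are given as a unit quaternion [w, x, y, z].
In Python, from workcell import manip gives the robot as it stands.
- The arm moves only by the tool apply_moves, never from a script. Its argument "increments" is a list of rows, each a list of 3 entries, a list of its own where there are three numbers: the gripper's target within -1 to 1 (fully open at 1, half-way at 0, shut at -1), then the shift along the tool's x, y, z in m, then the turn about the tool's y in rad. A call has 1 to 12 rows; each row shifts and turns the commanded pose from where the row before left it, along the tool's axes as they then stand; what a row does not reach is not made up. A row lasts 1/10 s, in which the tool goes at most 50 mm and 8.59 degrees, less where a joint would pass 70% of its speed; a pose out of reach is approached as far as the arm can. A call with a gripper value outside its range is refused whole. The fingers move at their own pace and stop on an object; "newtons" is the grip in N (left out, the last holds). Time passes only in rows, so rows that do not move let the fingers close. It gives the time, the measured TCP pose, the force and the opening at its end, in the units of the state.
- manip.state(): the state, without advancing time (a new reading comes with each control period).
- manip.snapshot(name): name is "side" or "top" or "wrist"; returns a dict with "frame" (420x560x3 uint8, blue, green, red), "intrinsics" (3x3 intrinsics, pixels), "extrinsics" (4x4, takes a point from camera to world coordinates). Camera axes: x right, y up, looking along -z (the intrinsics and any distortion apply to the point x, -y, -z); pixel columns grow to the right and rows downward; lengths in m; the calibration is good to about 2 mm. The wrist camera is an equidistant fisheye: a pixel r from the principal point sees the ray r / f radians off the axis. A picture is of the moment at which its call begins. There is no depth.
- manip.job_done(): hands the job in, once; it reports no verdict.
The state is a dict: "time_s": time; "joint_pos": joint angles; "qd": joint speeds; "joint_torque": joint torques, N m; "eef_pos": TCP position; "ee_rot": TCP orientation; "contact_force": force on the tool from outside, world axes, zero at the start; "torque": the same for the moment, N m; "opening": finger opening in m.
Only numpy, scipy, OpenCV 4.12 (cv2) and the standard library are available. Lean on these libraries where they do the work, as an engineer would, in place of code of your own. Each camera call takes 0.05 s, during which the arm holds its last target.

## Working session

There is one attempt and no reset: what is moved stays moved. The work goes in short steps, Python scripts to look and compute and a tool call to move; the robot and the scene stay as the last step left them, time stands still between calls to the robot, and variables do not carry over. Pictures are saved under pics/ and viewed, and the job is handed in when it is done.

Besides the shell and the picture viewer there is one more tool, called after "Request:" as a command line: name --argument value ..., lists and objects as JSON in quotes. apply_moves: Moves the arm, as the interface text tells. Its arguments: {"type":"object","properties":{"increments":{"type":"array","items":{"type":"array"}},"newtons":{"type":"number"}},"required":["increments"]}

```bash
mkdir -p pics; ls; cat > h.py <<'E'
import numpy as np, cv2
from workcell import manip
def snap(n,tag):
    s=manip.snapshot(n); cv2.imwrite(f'pics/{tag}.png',s['frame']); np.savez(f'pics/{tag}.npz',K=s['intrinsics'],T=s['extrinsics'],f=s['frame']); return s
E
python3 - <<'E'
from h import *
for n in('side','top','wrist'):
    s=snap(n,n+'0'); print(n,s['intrinsics'].tolist(),np.round(s['extrinsics'],3).tolist(),[k for k in s])
print(manip.state(),manip.hold_point_z)
E
```

```text
pics
side [[489.9972389549518, 0.0, 283.52276733541777], [0.0, 489.9972389549518, 206.84483082046677], [0.0, 0.0, 1.0]] [[-0.938, 0.249, -0.24, 0.2], [-0.346, -0.641, 0.685, 0.853], [0.016, 0.726, 0.687, 0.902], [0.0, 0.0, 0.0, 1.0]] ['frame', 'intrinsics', 'extrinsics']
top [[417.82350304069104, 0.0, 282.32952788051034], [0.0, 417.82350304069104, 210.50598623038772], [0.0, 0.0, 1.0]] [[0.008, 0.983, -0.181, 0.319], [-1.0, 0.011, 0.017, -0.006], [0.019, 0.181, 0.983, 1.065], [0.0, 0.0, 0.0, 1.0]] ['frame', 'intrinsics', 'extrinsics']
wrist [[325.19226210127806, 0.0, 283.6135474552554], [0.0, 325.19226210127806, 210.66580112552353], [0.0, 0.0, 1.0]] [[0.3, 0.92, 0.253, 0.281], [-0.954, 0.289, 0.078, -0.672], [-0.001, -0.264, 0.964, 0.373], [0.0, 0.0, 0.0, 1.0]] ['frame', 'intrinsics', 'extrinsics']
{'time_s': 0.15, 'joint_pos': array([ 1.1893209 ,  0.59994285, -0.00253046,  1.59990875,  0.00180538,
        0.94290215, -0.07976266]), 'qd': array([-0.00014885, -0.00138816,  0.00051232, -0.0029794 , -0.00036767,
        0.00136776,  0.00146951]), 'joint_torque': array([ 3.68110617e-03, -7.76988888e+01,  1.56710286e+00, -2.58233517e+01,
        1.24749297e-02,  6.84323022e-03, -6.62572290e-07]), 'eef_pos': array([ 0.21744259, -0.69127456,  0.2306278 ]), 'ee_rot': array([ 0.10726361, -0.10747359,  0.69930378, -0.69851139]), 'contact_force': array([-0.37426715, -0.36903461, -0.11987779]), 'torque': array([-0.03781214, -0.03308992,  0.022092  ]), 'opening': 0.08556949212516511} 0.0187
```

View pics/top0.png

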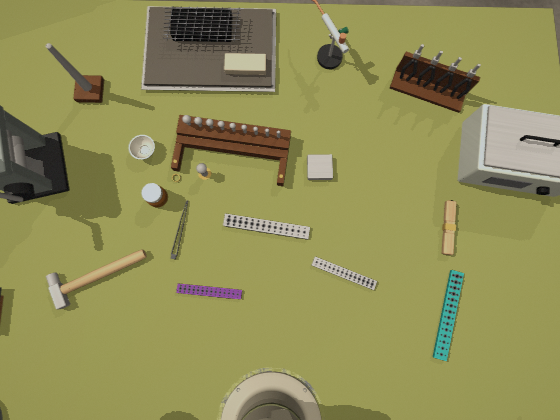

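View pics/side0.png

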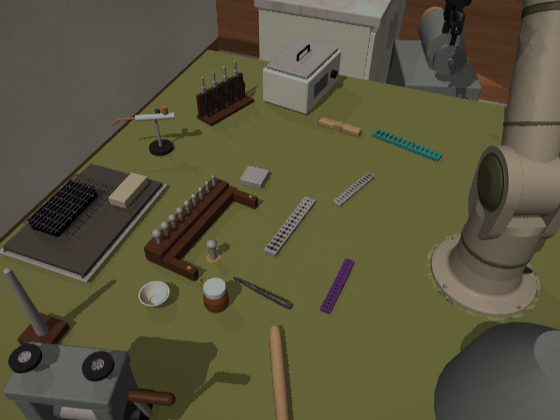

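View pics/wrist0.png

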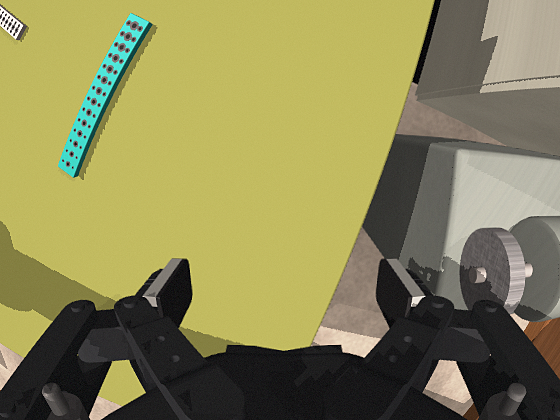

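```bash
cat >> h.py <<'E'
def load(tag):
    d=np.load(f'pics/{tag}.npz'); return d['K'],d['T'],d['f']
def px(K,T,P):
    P=np.atleast_2d(P); q=(P-T[:3,3])@T[:3,:3]; x=q[:,0]/-q[:,2]; y=-q[:,1]/-q[:,2]
    return np.c_[K[0,0]*x+K[0,2],K[1,1]*y+K[1,2]]
def ray(K,T,uv,z):
    uv=np.atleast_2d(uv).astype(float); d=np.c_[(uv[:,0]-K[0,2])/K[0,0],-(uv[:,1]-K[1,2])/K[1,1],-np.ones(len(uv))]@T[:3,:3].T
    t=(z-T[2,3])/d[:,2]; return T[:3,3]+d*t[:,None]
E
python3 - <<'E'
from h import *
K,T,f=load('top0')
c=f[90:270,120:360]; cv2.imwrite('pics/topz.png',cv2.resize(c,None,fx=3.3,fy=3.3,interpolation=cv2.INTER_CUBIC))
K,T,f=load('side0')
c=f[160:320,130:340]; cv2.imwrite('pics/sidez.png',cv2.resize(c,None,fx=3.7,fy=3.7,interpolation=cv2.INTER_CUBIC))
E
```

```text
(no output)
```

View pics/topz.png

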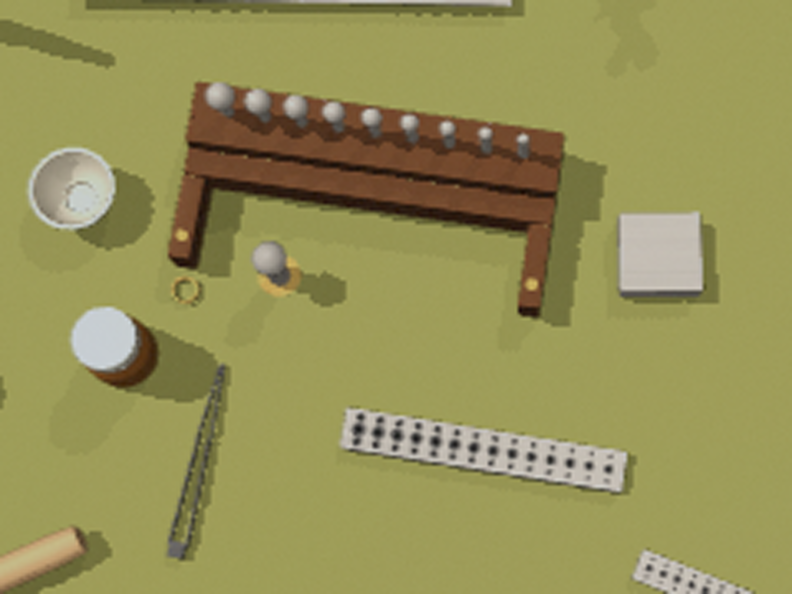

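View pics/sidez.png

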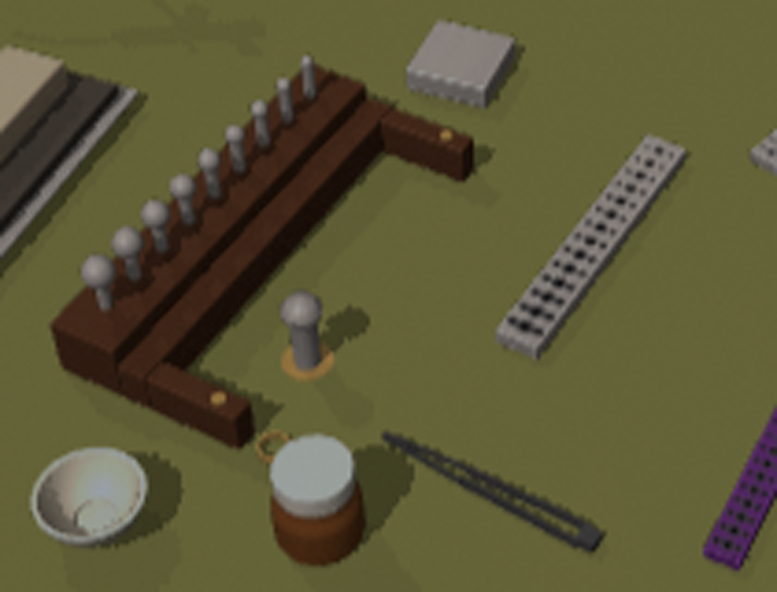

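```bash
python3 - <<'E'
from h import *
K,T,f=load('top0')
for n,(a,b,w,h) in dict(L=(165,130,60,60),R=(250,130,60,60)).items():
    c=f[b:b+h,a:a+w]; c=cv2.convertScaleAbs(c,alpha=1.5,beta=15); globals()[n]=cv2.resize(c,(400,400),interpolation=cv2.INTER_CUBIC)
cv2.imwrite('pics/lr.png',np.hstack([L,R]))
K,T,f=load('side0')
for n,(a,b,w,h) in dict(L=(140,210,80,80),R=(210,170,80,80)).items():
    c=f[b:b+h,a:a+w]; c=cv2.convertScaleAbs(c,alpha=1.8,beta=15); globals()[n]=cv2.resize(c,(400,400),interpolation=cv2.INTER_CUBIC)
cv2.imwrite('pics/lrs.png',np.hstack([L,R]))
E
```

```text
(no output)
```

View pics/lr.png

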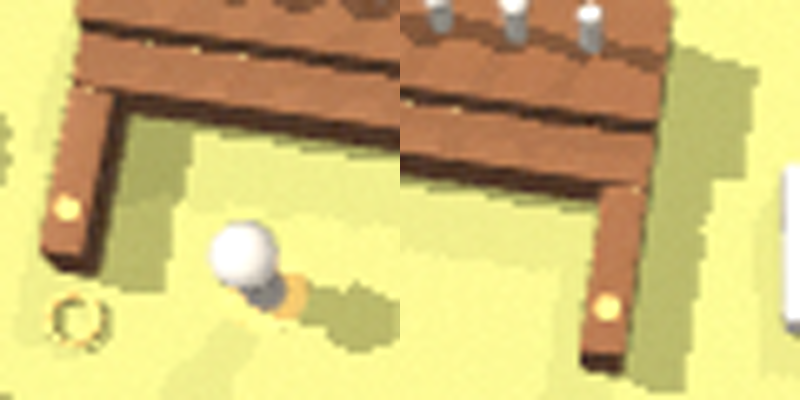

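View pics/lrs.png

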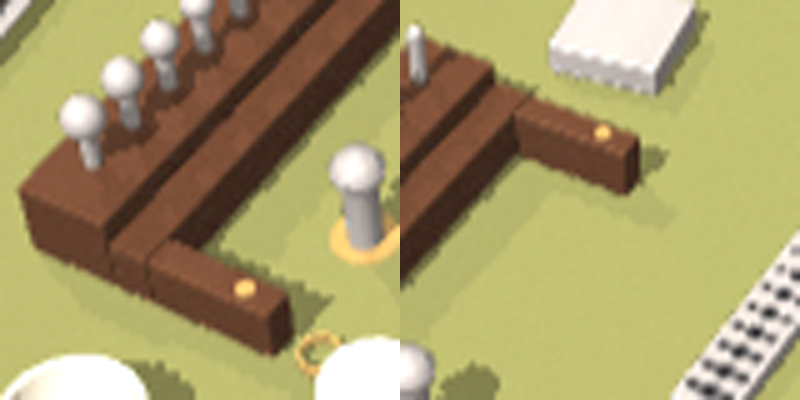

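```bash
cat > m.py <<'E'
from h import *
def kab(A,B): # A model -> B world
    a=A.mean(0);b=B.mean(0);H=(A-a).T@(B-b);th=np.arctan2(H[0,1]-H[1,0],H[0,0]+H[1,1])
    R=np.array([[np.cos(th),-np.sin(th)],[np.sin(th),np.cos(th)]]);return th,b-R@a,R
def plate(tag,zlist=(0.012,),box=(200,180,320,260),tol=0):
    K,T,f=load(tag); hsv=cv2.cvtColor(f,cv2.COLOR_BGR2HSV)
    m=((hsv[...,1]<70)&(hsv[...,2]>90)).astype(np.uint8)
    z=np.zeros_like(m);x0,y0,x1,y1=box;z[y0:y1,x0:x1]=1;m*=z
    m=cv2.morphologyEx(m,cv2.MORPH_CLOSE,np.ones((7,7)))
    cs,_=cv2.findContours(m,cv2.RETR_EXTERNAL,cv2.CHAIN_APPROX_NONE);c=max(cs,key=cv2.contourArea)
    P=ray(K,T,c[:,0],0.012)[:,:2]*1000
    r=cv2.minAreaRect(P.astype(np.float32)); return r,cv2.boxPoints(r)
E
python3 - <<'E'
from m import *
K,T,f=load('top0'); Ks,Ts,_=load('side0')
tp=lambda x,y,o:((x+.5)/6.667-.5+o,(y+.5)/6.667-.5+130)
pts=[((0,.128),tp(117,94,165)),((-.068,.146),tp(42,250,165)),((-.068,.128),tp(82,262,165)),((0,-.128),tp(200,195,250)),((-.068,-.146),tp(225,358,250)),((-.068,-.128),tp(182,350,250))]
sp=lambda x,y,a,b:((x+.5)/5-.5+a,(y+.5)/5-.5+b)
pts2=[((0,.146),sp(148,258,140,210)),((0,.128),sp(172,240,140,210)),((-.068,.146),sp(272,325,140,210)),((-.068,.128),sp(290,292,140,210)),((0,-.128),sp(117,100,210,170)),((-.068,-.128),sp(230,160,210,170)),((-.068,-.146),sp(238,135,210,170))]
A_=[];B_=[]
for k,t,p in((K,T,pts),(Ks,Ts,pts2)):
    A=np.array([a for a,_ in p]);B=ray(k,t,[b for _,b in p],.032)[:,:2]
    th,o,R=kab(A,B);print('rack',th,o,np.round((B-o-A@R.T)*1000,1).tolist());A_.append(A);B_.append(B)
A=np.vstack(A_);B=np.vstack(B_);th,o,R=kab(A,B);print('both',th,o)
for z in(.044,.048):
  h1=ray(K,T,[tp(244,254,165)],z)[0,:2];h2=ray(Ks,Ts,[sp(357,170,140,210)],z)[0,:2]
  print('stake head',z,h1,h2,'in rack',(h1-o)@R,(h2-o)@R)
b=ray(Ks,Ts,[sp(363,240,140,210)],0)[0,:2];print('base side',b,(b-o)@R)
b=ray(K,T,[tp(290,297,165)],0)[0,:2];print('base disk top right half',b)
print(plate('top0'),plate('side0',box=(240,180,325,260)))
E
```

```text
rack -0.13366562180570282 [0.66521569 0.1094964 ] [[-0.7, -0.3], [1.4, -1.8], [-0.7, 0.5], [-3.7, 1.9], [1.5, 0.5], [2.1, -0.9]]
rack -0.1280851850465192 [0.66633935 0.10850078] [[1.4, -2.0], [-1.2, 2.3], [-2.6, 3.8], [1.0, 1.8], [3.2, -10.2], [-3.8, 2.9], [2.0, 1.3]]
both -0.13103241169627897 [0.66578722 0.10895804]
stake head 0.044 [0.61470989 0.18218635] [0.61539114 0.17718341] in rack [-0.06020731  0.06592692] [-0.05887823  0.06105587]
stake head 0.048 [0.6135523  0.18144909] [0.61345259 0.18033429] in rack [-0.06125866  0.06504473] [-0.06121186  0.06392646]
base side [0.61379769 0.18234896] [-0.06113294  0.06596894]
base disk top right half [0.61015642 0.1714976 ]
(((473.0950927734375, 17.271072387695312), (220.3515167236328, 32.266727447509766), 81.48770904541016), array([[440.8311 , -89.30292],
       [472.74234, -94.07909],
       [505.3591 , 123.84506],
       [473.44785, 128.62123]], dtype=float32)) (((473.990966796875, 19.31975555419922), (229.7825164794922, 33.68885803222656), 81.97114562988281), array([[441.2646 , -92.09263],
       [474.62323, -96.79801],
       [506.71735, 130.73215],
       [473.3587 , 135.43753]], dtype=float32))
```

```bash
cat >> m.py <<'E'
from scipy.spatial.transform import Rotation as Ro
TH=-.131; RO=np.array([.6658,.1090])
def Rm(t): return np.array([[np.cos(t),-np.sin(t)],[np.sin(t),np.cos(t)]])
def r2w(p): return RO+Rm(TH)@np.array(p)
def w2r(p): return (np.array(p)[:2]-RO)@Rm(TH)
def st():
    s=manip.state();q=s['ee_rot'];R=Ro.from_quat([q[1],q[2],q[3],q[0]]).as_matrix();return s,R
E
python3 - <<'E'
from m import *
s,R=st();print(np.round(R,3));print('yaw of tool x',np.arctan2(R[1,0],R[0,0]),np.arctan2(s['eef_pos'][1],s['eef_pos'][0]))
print(w2r([.4731,.0173]), 'left',w2r([.489,.126]))
E
```

```text
[[-0.954 -0.     0.3  ]
 [-0.3    0.001 -0.954]
 [ 0.    -1.    -0.001]]
yaw of tool x -2.8367290265443983 -1.2660420706127526
[-0.17907053 -0.11608585] left [-0.17750577 -0.00624027]
```

```bash
cat >> m.py <<'E'
def rows(target,yaw,n,g,p0=None,y0=None,longway=None):
    s,R=st(); p=np.array(s['eef_pos']) if p0 is None else np.array(p0); y=np.arctan2(R[1,0],R[0,0]) if y0 is None else y0
    dy=(yaw-y) if longway else (yaw-y+np.pi)%(2*np.pi)-np.pi
    out=[]
    for i in range(n):
        rem=(np.array(target)-p)/(n-i); t=round(-(yaw-y if longway else dy*(n-i)/n)/(n-i),3)
        X=np.array([np.cos(y),np.sin(y),0]);Y=np.array([0,0,-1.]);Z=np.cross(X,Y)
        d=[round(float(rem@a),4) for a in(X,Y,Z)]
        p=p+X*d[0]+Y*d[1]+Z*d[2]; y-=t; out.append([g,d,t])
    import json;print(json.dumps(out));print('end',p,y)
E
python3 -c "
from m import *
rows([.50,0,.2],-.147,18,0,longway=True)"
```

```text
[[0, [-0.0265, 0.0017, -0.0319], -0.149], [0, [-0.0309, 0.0017, -0.0276], -0.149], [0, [-0.0347, 0.0017, -0.0227], -0.149], [0, [-0.0377, 0.0017, -0.0173], -0.15], [0, [-0.0399, 0.0017, -0.0115], -0.149], [0, [-0.0411, 0.0017, -0.0055], -0.15], [0, [-0.0415, 0.0017, 0.0007], -0.149], [0, [-0.0409, 0.0017, 0.0069], -0.15], [0, [-0.0394, 0.0017, 0.0129], -0.149], [0, [-0.0371, 0.0017, 0.0187], -0.15], [0, [-0.0339, 0.0017, 0.024], -0.149], [0, [-0.0299, 0.0017, 0.0287], -0.15], [0, [-0.0253, 0.0017, 0.0329], -0.149], [0, [-0.0201, 0.0017, 0.0363], -0.15], [0, [-0.0145, 0.0017, 0.0389], -0.149], [0, [-0.0086, 0.0017, 0.0406], -0.15], [0, [-0.0024, 0.0017, 0.0414], -0.149], [0, [0.0038, 0.0017, 0.0413], -0.15]]
end [ 4.99974241e-01 -2.12194505e-05  2.00027797e-01] -0.14672902654439848
```

Request:
apply_moves --increments '[[0,[-0.0265,0.0017,-0.032],-0.149],[0,[-0.031,0.0017,-0.0276],-0.149],[0,[-0.0347,0.0017,-0.0227],-0.149],[0,[-0.0377,0.0017,-0.0173],-0.149],[0,[-0.04,0.0017,-0.0115],-0.149],[0,[-0.041,0.0017,-0.0055],-0.149],[0,[-0.0415,0.0017,0.0007],-0.149],[0,[-0.041,0.0017,0.007],-0.149],[0,[-0.0394,0.0017,0.013],-0.149]]'

```text
time_s: 1.05
eef_pos: [0.3597, -0.3445, 0.216]
ee_rot: [-0.52, 0.52, -0.479, 0.479]
contact_force: [0.6, 0.4, 0.6]
opening: 0.0427
```

```bash
python3 -c "
from m import *
s,R=st();print(s['eef_pos'],s['joint_pos'],s['opening']);rows([.50,0,.2],-.147,9,0)"
```

```text
[ 0.35967819 -0.34445747  0.21598469] [ 0.96365458  0.37697042 -0.41530328  2.10844468  0.23322004  0.69891227
  0.47562586] 0.04267645589873324
[[0, [-0.0369, 0.0018, 0.0186], -0.149], [0, [-0.0337, 0.0018, 0.0239], -0.149], [0, [-0.0298, 0.0018, 0.0286], -0.149], [0, [-0.0252, 0.0018, 0.0328], -0.149], [0, [-0.0201, 0.0018, 0.0361], -0.149], [0, [-0.0145, 0.0017, 0.0387], -0.149], [0, [-0.0085, 0.0018, 0.0404], -0.149], [0, [-0.0025, 0.0017, 0.0413], -0.149], [0, [0.0037, 0.0018, 0.0412], -0.149]]
end [4.99999308e-01 3.59559843e-05 1.99984690e-01] -0.14887981889379212
```

Request:
apply_moves --increments '[[0,[-0.037,0.0018,0.0186],-0.149],[0,[-0.0337,0.0018,0.024],-0.149],[0,[-0.03,0.0018,0.0286],-0.149],[0,[-0.025,0.0018,0.033],-0.149],[0,[-0.02,0.0018,0.036],-0.149],[0,[-0.0145,0.0017,0.0387],-0.149],[0,[-0.0085,0.0018,0.0404],-0.149],[0,[-0.0025,0.0017,0.0413],-0.149],[0,[0.0037,0.0018,0.041],-0.149]]'

```text
time_s: 1.95
eef_pos: [0.5024, -0.001, 0.1999]
ee_rot: [-0.705, 0.705, -0.053, 0.053]
contact_force: [0.6, -0.5, -0.3]
opening: 0.0424
```

```bash
python3 -c "
from m import *
s,R=st();print(s['eef_pos'],s['joint_pos'],s['opening']);rows([.43,0.02,.03],-.147,8,0);snap('wrist','w1')"
```

```text
[ 0.50236005 -0.00097802  0.19989624] [ 0.45589922  0.47761305 -0.78318875  2.10135395  0.49504152  0.75207638
  0.77808064] 0.042374551379327836
[[0, [-0.0093, 0.0212, 0.0012], -0.0], [0, [-0.0093, 0.0212, 0.0013], -0.0], [0, [-0.0093, 0.0212, 0.0012], -0.0], [0, [-0.0094, 0.0213, 0.0013], -0.0], [0, [-0.0093, 0.0212, 0.0012], -0.0], [0, [-0.0094, 0.0213, 0.0013], -0.0], [0, [-0.0093, 0.0212, 0.0012], -0.0], [0, [-0.0094, 0.0213, 0.0013], -0.0]]
end [0.42997329 0.02000404 0.02999624] -0.14905102542003923
```

View pics/w1.png

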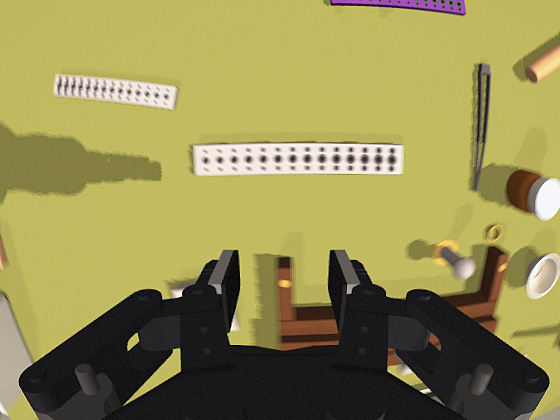

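Request:
apply_moves --increments '[[0,[-0.015,0.015,0.0012],0],[0,[-0.015,0.015,0.0012],0],[0,[-0.015,0.02,0.0012],0],[0,[-0.015,0.03,0.0012],0],[0,[-0.012,0.03,0.0012],0],[0,[-0.003,0.03,0.0012],0],[0,[0,0.02,0.0012],0],[0,[0,0.01,0.001],0],[0,[0,0,0],0]]'

```text
time_s: 2.9
eef_pos: [0.4288, 0.0188, 0.0288]
ee_rot: [-0.705, 0.705, -0.055, 0.054]
contact_force: [-0.3, -0.6, -0.3]
opening: 0.0426
```

```bash
python3 -c "
from m import *
s,R=st();print(s['eef_pos'],s['joint_pos'],s['contact_force']);snap('side','s1')"
```

```text
[0.4287914  0.01879074 0.0288393 ] [ 0.02265538  0.66274239 -0.28572802  2.40136961  1.05679828  0.20076671
  0.1637419 ] [-0.29542121 -0.62966676 -0.26648428]
```

View pics/s1.png

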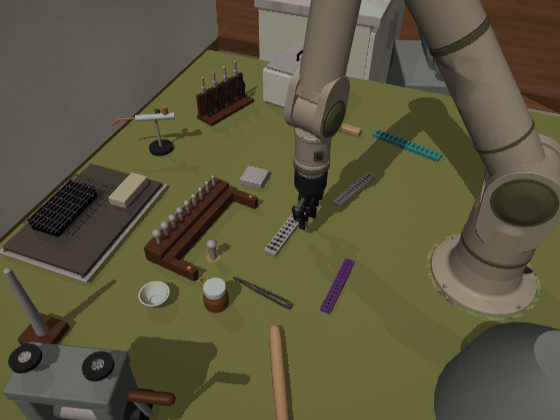

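Request:
apply_moves --increments '[[0,[0,0.012,0],0],[0,[0,0.008,0],0],[0,[0,0.004,0],0],[0,[0,0,0],0]]'

```text
time_s: 3.35
eef_pos: [0.4297, 0.0182, 0.0062]
ee_rot: [0.705, -0.705, 0.055, -0.055]
contact_force: [-0.1, -0.2, -0.1]
opening: 0.043
```

```bash
python3 -c "
from m import *
s,R=st();print(s['eef_pos'],s['contact_force']);snap('wrist','w2')
c=r2w([-.092,-.116]);y=TH-.33;t=c+Rm(y)@np.array([-.027,.002]);print(c,t,y)
rows([t[0],t[1],s['eef_pos'][2]],y,24,0)"
```

```text
[0.42966883 0.01819454 0.00621913] [-0.06162568 -0.15307505 -0.10225991]
[0.5594357  0.00601147] [0.53614397 0.01981348] -0.461
[[0, [0.0044, 0.0, 0.0008], 0.013], [0, [0.0044, 0.0, 0.0008], 0.013], [0, [0.0043, 0.0, 0.0009], 0.013], [0, [0.0043, 0.0, 0.0009], 0.013], [0, [0.0043, 0.0, 0.001], 0.013], [0, [0.0043, 0.0, 0.001], 0.013], [0, [0.0043, 0.0, 0.0011], 0.013], [0, [0.0043, 0.0, 0.0011], 0.013], [0, [0.0043, 0.0, 0.0012], 0.013], [0, [0.0043, 0.0, 0.0013], 0.013], [0, [0.0042, 0.0, 0.0013], 0.013], [0, [0.0042, 0.0, 0.0014], 0.013], [0, [0.0042, 0.0, 0.0014], 0.013], [0, [0.0042, 0.0, 0.0015], 0.013], [0, [0.0042, 0.0, 0.0015], 0.013], [0, [0.0041, 0.0, 0.0016], 0.013], [0, [0.0041, 0.0, 0.0016], 0.013], [0, [0.0041, 0.0, 0.0017], 0.013], [0, [0.0041, 0.0, 0.0018], 0.013], [0, [0.0041, 0.0, 0.0018], 0.013], [0, [0.004, 0.0001, 0.0019], 0.013], [0, [0.004, 0.0, 0.0019], 0.013], [0, [0.004, 0.0001, 0.0019], 0.013], [0, [0.0039, 0.0, 0.002], 0.013]]
end [0.53610757 0.01979855 0.00622513] -0.4674449981163513
```

View pics/w2.png

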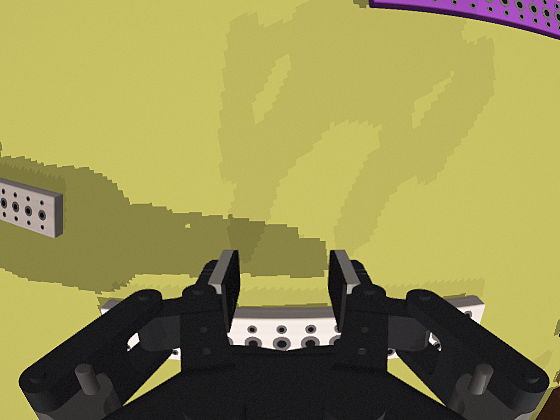

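Request:
apply_moves --increments '[[0,[0.003,0.003,0.0],0],[0,[0.003,0.002,0.0],0],[0,[0.003,0,0.0],0],[0,[0.003,0.0,0.0],0],[0,[0.003,0.0,0.0],0]]'

```text
time_s: 3.9
eef_pos: [0.4446, 0.016, 0.001]
ee_rot: [0.705, -0.705, 0.055, -0.055]
contact_force: [0.4, -0.2, -0.7]
opening: 0.0428
```

```bash
python3 -c "
from m import *
s,R=st();print(s['eef_pos'],s['contact_force']);snap('side','s2');f=cv2.imread('pics/s2.png')[180:260,230:350];cv2.imwrite('pics/s2z.png',cv2.resize(f,None,fx=6,fy=6))
c=r2w([-.092,-.116]);y=TH-.33;t=c+Rm(y)@np.array([-.027,.002]);print(c,t,y)
rows([t[0],t[1],s['eef_pos'][2]],y,20,0)"
```

```text
[0.44460401 0.01596519 0.00103765] [ 0.41550833 -0.2119064  -0.65674629]
[0.5594357  0.00601147] [0.53614397 0.01981348] -0.461
[[0, [0.0045, -0.0, 0.0009], 0.015], [0, [0.0044, -0.0, 0.001], 0.015], [0, [0.0044, -0.0, 0.001], 0.015], [0, [0.0044, -0.0, 0.0011], 0.015], [0, [0.0044, -0.0, 0.0012], 0.015], [0, [0.0044, -0.0, 0.0012], 0.015], [0, [0.0044, -0.0, 0.0013], 0.015], [0, [0.0043, -0.0, 0.0014], 0.015], [0, [0.0043, -0.0, 0.0014], 0.015], [0, [0.0043, -0.0, 0.0015], 0.015], [0, [0.0043, -0.0, 0.0016], 0.015], [0, [0.0043, -0.0, 0.0016], 0.015], [0, [0.0042, -0.0, 0.0017], 0.015], [0, [0.0042, -0.0, 0.0018], 0.015], [0, [0.0042, -0.0, 0.0018], 0.015], [0, [0.0042, -0.0, 0.0019], 0.015], [0, [0.0041, -0.0, 0.0019], 0.015], [0, [0.0041, -0.0, 0.002], 0.015], [0, [0.0041, -0.0, 0.0021], 0.015], [0, [0.004, -0.0, 0.0021], 0.015]]
end [0.53613692 0.01982809 0.00102497] -0.45559202327780884
```

View pics/s2z.png

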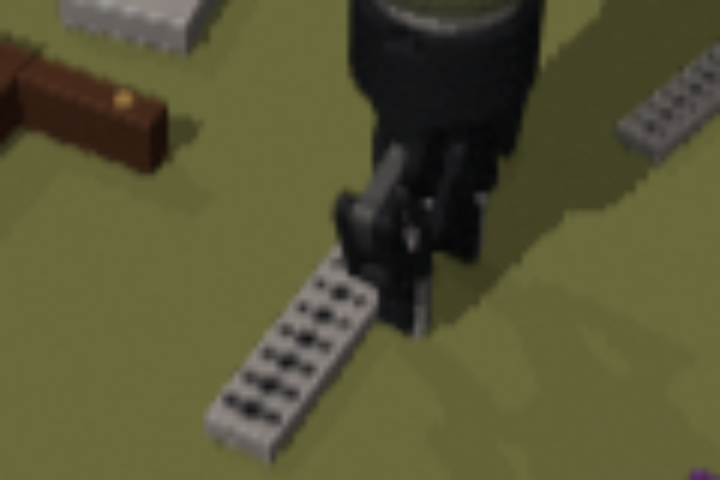

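Request:
apply_moves --increments '[[0,[0.0045,0,0.001],0.015],[0,[0.0045,0,0.001],0.015],[0,[0.0045,0,0.001],0.015],[0,[0.0045,0,0.001],0.015],[0,[0.0045,0,0.001],0.015],[0,[0.0045,0,0.001],0.015],[0,[0.0045,0,0.001],0.015],[0,[0.0045,0,0.001],0.015],[0,[0.0045,0,0.001],0.015],[0,[0.0045,0,0.001],0.015]]'

```text
time_s: 4.95
eef_pos: [0.4906, 0.016, 0.0009]
ee_rot: [-0.699, 0.699, -0.108, 0.108]
contact_force: [-4.5, 1.3, 2.7]
opening: 0.0426
```

```bash
python3 -c "
from m import *
s,R=st();print(s['eef_pos'],s['contact_force']);snap('top','t2');f=cv2.imread('pics/t2.png')[110:260,160:350];cv2.imwrite('pics/t2z.png',cv2.resize(f,None,fx=4,fy=4))"
```

```text
[0.49055902 0.01595608 0.00093588] [-4.52168487  1.31766112  2.74532347]
```

View pics/t2z.png

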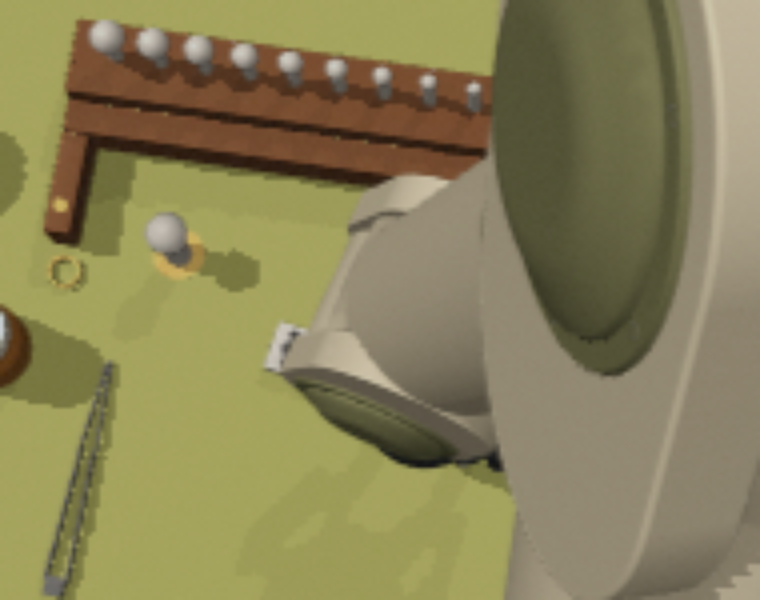

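```bash
python3 -c "
from m import *
rows([.536,.0198,.0015],-.461,10,0)"
```

```text
[[0, [0.0041, -0.0001, 0.0017], 0.015], [0, [0.0041, -0.0001, 0.0018], 0.015], [0, [0.0041, -0.0, 0.0018], 0.015], [0, [0.004, -0.0001, 0.0019], 0.015], [0, [0.004, -0.0, 0.002], 0.015], [0, [0.004, -0.0001, 0.002], 0.015], [0, [0.0039, -0.0, 0.0021], 0.015], [0, [0.0039, -0.0001, 0.0021], 0.015], [0, [0.0039, -0.0, 0.0022], 0.015], [0, [0.0039, -0.0001, 0.0023], 0.015]]
end [0.53606066 0.01981681 0.00153882] -0.4572520257716418
```

Request:
apply_moves --increments '[[0,[0.0042,-0.0005,0.0018],0.015],[0,[0.0042,0,0.0018],0.015],[0,[0.0041,0,0.0018],0.015],[0,[0.004,0,0.0019],0.015],[0,[0.004,0,0.002],0.015],[0,[0.004,0,0.002],0.015],[0,[0.004,0,0.002],0.015],[0,[0.004,0,0.002],0.015],[0,[0.004,0,0.002],0.015],[0,[0.004,0,0.002],0.016]]'

```text
time_s: 6.0
eef_pos: [0.5353, 0.0192, 0.0014]
ee_rot: [0.689, -0.689, 0.16, -0.16]
contact_force: [-1.5, 0.4, -1.3]
opening: 0.0428
```

```bash
python3 -c "
from m import *
s,R=st();print(s['eef_pos'],s['contact_force'],np.arctan2(R[1,0],R[0,0]));snap('side','s3');f=cv2.imread('pics/s3.png')[140:290,140:330];cv2.imwrite('pics/s3z.png',cv2.resize(f,None,fx=4,fy=4))"
```

```text
[0.53531193 0.01924629 0.00144744] [-1.47896892  0.40321856 -1.33095115] -0.45707720065989277
```

View pics/s3z.png

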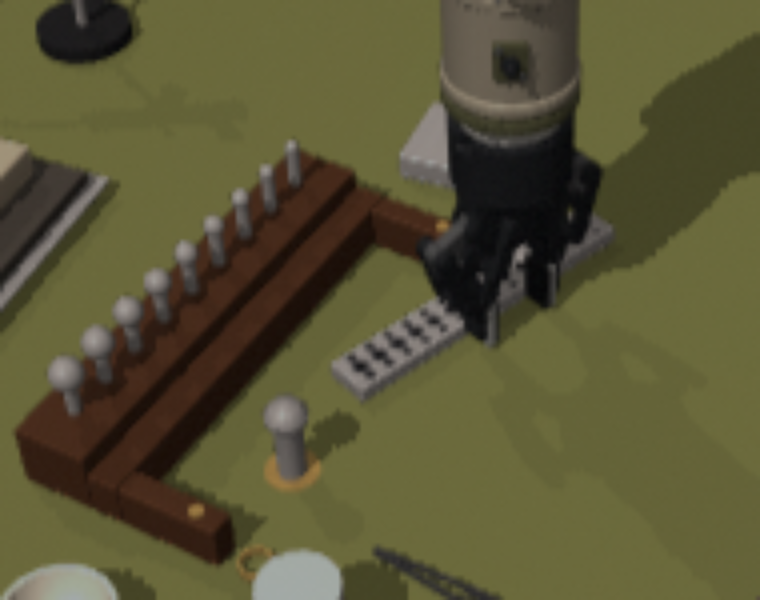

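Request:
apply_moves --increments '[[0,[-0.01,0,0],0],[0,[-0.01,-0.01,0],0],[0,[0,-0.03,0],0],[-1,[0,-0.03,-0.02],0],[-1,[0,-0.03,-0.03],0],[-1,[0.01,0,-0.04],0],[-1,[0.01,0,-0.04],0],[-1,[0.017,0,-0.02],0],[-1,[0.01,0,0],0],[-1,[0,0,0],0]]'

```text
time_s: 7.05
eef_pos: [0.4941, -0.1274, 0.1021]
ee_rot: [0.689, -0.689, 0.16, -0.161]
contact_force: [1.6, 0.3, -0.2]
opening: -0.0007
```

```bash
python3 -c "
from m import *
s,R=st();print(s['eef_pos'],s['contact_force'],s['opening'],np.arctan2(R[1,0],R[0,0]));snap('side','s4');snap('top','t4');
a=cv2.imread('pics/s4.png')[140:290,140:340];b=cv2.imread('pics/t4.png')[100:250,160:360];cv2.imwrite('pics/z4.png',cv2.resize(np.vstack([a,b]),None,fx=2,fy=2,interpolation=cv2.INTER_CUBIC))"
```

```text
[ 0.49405789 -0.12744515  0.10210781] [ 1.59629958  0.33321055 -0.18302665] -0.0006997221003749846 -0.45702778795874077
```

View pics/z4.png

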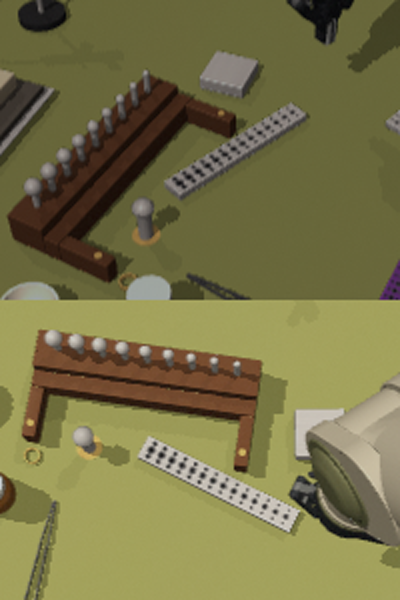

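Both views are clear now: the plate lies free, angled with its left end right of the stake.

```bash
python3 -c "
from m import *
for t,b in (('t4',(222,160,312,280)),('s4',(218,185,296,242))):
    r,B=plate(t,box=b);c=np.array(r[0])/1000;print(t,r);print(np.round(np.c_[B/1000,[w2r(p/1000) for p in B]],4), w2r(c))
"
```

```text
t4 ((562.57177734375, 12.200187683105469), (220.46633911132812, 31.98045539855957), 63.525718688964844)
[[ 0.4991 -0.0793 -0.1407 -0.2085]
 [ 0.5277 -0.0936 -0.1104 -0.2189]
 [ 0.626   0.1037 -0.0387 -0.0104]
 [ 0.5974  0.118  -0.069  -0.    ]] [-0.0896992  -0.10945466]
s4 ((562.070556640625, 14.177452087402344), (226.2438201904297, 40.596309661865234), 64.55277252197266)
[[ 0.4951 -0.0792 -0.1446 -0.2089]
 [ 0.5318 -0.0967 -0.106  -0.2214]
 [ 0.629   0.1076 -0.0363 -0.0062]
 [ 0.5923  0.125  -0.0749  0.0063]] [-0.09045441 -0.10755981]
```

Request:
apply_moves --increments '[[-1,[-0.001,0.03,0],0.005],[-1,[0,0.03,0],0],[-1,[0,0.02,0],0],[-1,[0,0.01,0],0],[-1,[0,0.007,0.002],0],[-1,[0,0.001,0.006],0],[-1,[0,0,0.006],0],[-1,[0,0,0.006],0]]'

```text
time_s: 7.95
eef_pos: [0.5019, -0.1083, 0.0042]
ee_rot: [0.689, -0.688, 0.161, -0.162]
contact_force: [-0.3, -1.2, 0.1]
opening: -0.0003
```

Request:
apply_moves --increments '[[-1,[0,0,0.006],0],[-1,[0,0,0.006],0],[-1,[0,0,0.006],0],[-1,[0,0,0.006],0],[-1,[0,0,0.006],0],[-1,[0,0,0.006],0],[-1,[0,0,0.006],0],[-1,[0,0,0],0]]'

```text
time_s: 8.75
eef_pos: [0.5198, -0.0715, 0.0036]
ee_rot: [-0.688, 0.689, -0.162, 0.161]
contact_force: [-1.0, -1.8, 2.9]
opening: 0.0
```

```bash
python3 -c "
from m import *
s,R=st();print(s['eef_pos'],s['contact_force'],s['opening'],np.arctan2(R[1,0],R[0,0]));snap('side','s5');snap('top','t5');
a=cv2.imread('pics/s5.png')[140:290,140:340];b=cv2.imread('pics/t5.png')[100:250,160:360];cv2.imwrite('pics/z5.png',cv2.resize(np.hstack([a,b]),None,fx=2,fy=2,interpolation=cv2.INTER_CUBIC))"
```

```text
[ 0.51977121 -0.07148514  0.00363876] [-0.99831397 -1.83413148  2.86270415] 4.154460661300122e-05 -0.4608757768206603
```

View pics/z5.png

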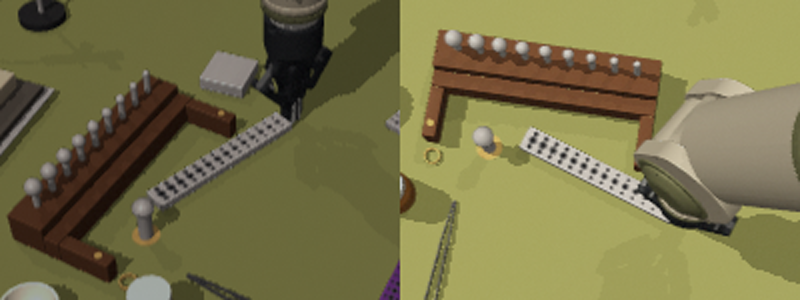

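```bash
cat >> m.py <<'E'
def vis(tag,box,side=1):
    # visible portion: long-edge direction and left end from contour
    K,T,f=load(tag); r,B=plate(tag,box=box); w=[w2r(p/1000) for p in B]; print(tag,np.round(r[1],1),np.round(np.array(w)*1000,1).tolist())
    d=sorted(range(4),key=lambda i:w[i][1]); L=(w[d[2]]+w[d[3]])/2; Rr=(w[d[0]]+w[d[1]])/2
    print('left',np.round(L*1000,1),'a',np.arctan2(*(L-Rr)))
E
python3 -c "
from m import *
vis('t5',(220,155,272,200));vis('s5',(212,190,286,243))
"
```

```text
t5 [152.4  32. ] [[-109.4, -118.4], [-79.1, -128.7], [-29.8, 15.5], [-60.2, 25.9]]
left [-45.   20.7] a 0.3291409866245067
s5 [233.9  41.6] [[-137.9, -181.1], [-98.4, -194.4], [-23.3, 27.0], [-62.7, 40.4]]
left [-43.   33.7] a 0.32721835646208947
```

Request:
apply_moves --increments '[[-1,[0,0,0.007],0],[-1,[0,0,0.007],0],[-1,[0,0,0.007],0],[-1,[0,0,0.007],0],[-1,[0,0,0.007],0],[-1,[0,0,0.006],0]]'

```text
time_s: 9.45
eef_pos: [0.5374, -0.0359, 0.0035]
ee_rot: [-0.687, 0.689, -0.162, 0.162]
contact_force: [-2.5, -5.4, 6.8]
opening: -0.0
```

```bash
python3 -c "
from m import *
s,R=st();print(s['eef_pos'],s['contact_force'],s['opening'],np.arctan2(R[1,0],R[0,0]));snap('side','s6');snap('top','t6');
a=cv2.imread('pics/s6.png')[140:290,140:340];b=cv2.imread('pics/t6.png')[100:250,160:360];cv2.imwrite('pics/z6.png',cv2.resize(np.hstack([a,b]),None,fx=2,fy=2,interpolation=cv2.INTER_CUBIC))
vis('t6',(208,150,255,190))"
```

```text
[ 0.53737188 -0.03592261  0.00348144] [-2.45802411 -5.35065102  6.79134476] -9.464146252852839e-06 -0.46211010347286763
t6 [142.8  33.2] [[-93.1, -69.9], [-61.7, -80.7], [-15.2, 54.3], [-46.6, 65.1]]
left [-30.9  59.7] a 0.33114074774726593
```

View pics/z6.png

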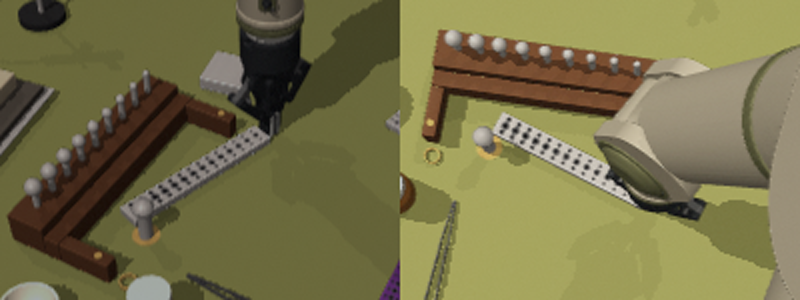

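Request:
apply_moves --increments '[[-1,[0,0,-0.005],0],[-1,[0,0,0],0]]'

```text
time_s: 9.75
eef_pos: [0.5356, -0.0395, 0.0033]
ee_rot: [0.689, -0.688, 0.162, -0.162]
contact_force: [-0.5, -0.7, -1.0]
opening: -0.0002
```

Request:
apply_moves --increments '[[-1,[0,-0.003,0],0],[-1,[0,0,0],0]]'

```text
time_s: 9.95
eef_pos: [0.5361, -0.0389, 0.0067]
ee_rot: [0.689, -0.688, 0.161, -0.162]
contact_force: [0.6, -0.5, -0.3]
opening: 0.0001
```

Request:
apply_moves --increments '[[-1,[0,0,0.005],0],[-1,[0,0,0.006],0],[-1,[0,0,0.006],0],[-1,[0,0,0.006],0],[-1,[0,0,0.006],0],[-1,[0,0,0],0]]'

```text
time_s: 10.55
eef_pos: [0.5494, -0.0116, 0.0065]
ee_rot: [0.689, -0.688, 0.161, -0.161]
contact_force: [0.5, -0.3, -0.8]
opening: -0.0
```

```bash
python3 -c "
from m import *
s,R=st();print(s['eef_pos'],s['contact_force'],s['opening'],np.arctan2(R[1,0],R[0,0]));snap('side','s7');snap('top','t7');
a=cv2.imread('pics/s7.png')[140:290,140:340];b=cv2.imread('pics/t7.png')[100:250,160:360];cv2.imwrite('pics/z7.png',cv2.resize(np.hstack([a,b]),None,fx=2,fy=2,interpolation=cv2.INTER_CUBIC))
vis('t7',(208,150,245,190))"
```

```text
[ 0.54942397 -0.01159955  0.00646202] [ 0.51927907 -0.32911993 -0.83674927] -7.04900272757332e-06 -0.4594581474762379
t7 [122.7  32.1] [[-84.5, -44.7], [-54.1, -55.1], [-14.2, 60.9], [-44.6, 71.3]]
left [-29.4  66.1] a 0.3310684774918527
```

View pics/z7.png

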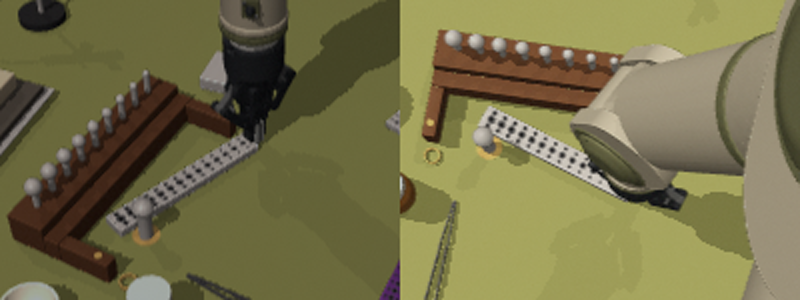

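```bash
python3 -c "
from m import *
K,T,f=load('t7');a=cv2.convertScaleAbs(f[140:200,185:265],alpha=1.2);cv2.imwrite('pics/a.png',cv2.resize(a,None,fx=10,fy=10,interpolation=cv2.INTER_CUBIC))
"
```

```text
(no output)
```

View pics/a.png

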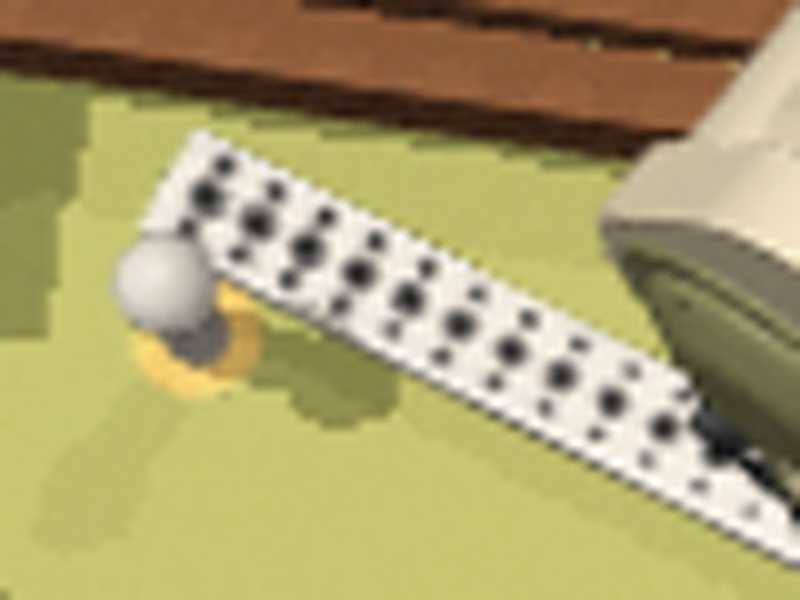

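```bash
python3 -c "
from m import *
K,T,f=load('t7');print([w2r(p)*1000 for p in ray(K,T,[(204.5,152.5),(199,161.7),(201.75,157.1)],.012)])
"
```

```text
[array([-9.96439649, 71.48956605]), array([-36.70803201,  81.33035521]), array([-23.36554105,  76.42075193])]
```

Request:
apply_moves --increments '[[-1,[0,0,0.004],0],[-1,[0,0,0.004],0],[-1,[0,0,0.003],0],[-1,[0,0,0],0]]'

```text
time_s: 11.05
eef_pos: [0.5539, -0.0026, 0.0064]
ee_rot: [0.689, -0.688, 0.161, -0.161]
contact_force: [-0.7, -0.4, -0.5]
opening: -0.0002
```

```bash
python3 -c "
from m import *
s,R=st();print(s['eef_pos'],s['contact_force'],s['opening'],np.arctan2(R[1,0],R[0,0]));snap('top','t8');
K,T,f=load('t8');a=cv2.convertScaleAbs(f[140:200,185:265],alpha=1.2);cv2.imwrite('pics/a8.png',cv2.resize(a,None,fx=10,fy=10,interpolation=cv2.INTER_CUBIC))
"
```

```text
[ 0.55394645 -0.00256434  0.00642367] [-0.65637385 -0.42847567 -0.53961447] -0.00022970071571901398 -0.4602769356610171
```

View pics/a8.png

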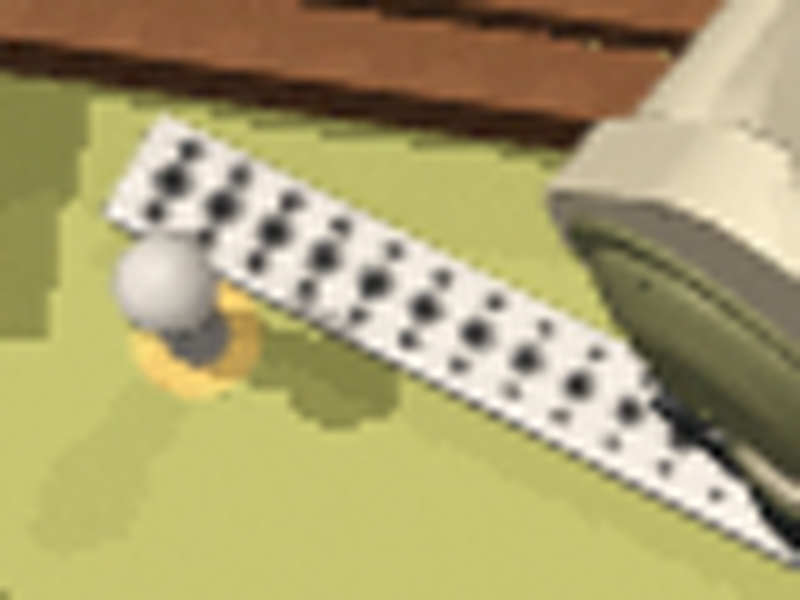

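Request:
apply_moves --increments '[[-1,[0,0,0.004],0],[-1,[0,0,0.004],0],[-1,[0,0,0],0],[0,[0,0,-0.01],0],[0,[0,-0.03,-0.02],0],[0,[-0.03,-0.04,0],0]]'

```text
time_s: 11.7
eef_pos: [0.5173, -0.0132, 0.0755]
ee_rot: [-0.688, 0.688, -0.164, 0.163]
contact_force: [0.6, 0.2, 0.7]
opening: 0.042
```

```bash
python3 -c "
from m import *
s,R=st();print(s['eef_pos'],s['contact_force'],s['opening'],np.arctan2(R[1,0],R[0,0]));snap('top','t9');snap('side','s9')
K,T,f=load('t9');a=cv2.convertScaleAbs(f[130:210,185:285],alpha=1.2);
b=load('s9')[2][160:240,190:290]
cv2.imwrite('pics/a9.png',cv2.resize(np.hstack([a,b]),None,fx=4,fy=4,interpolation=cv2.INTER_CUBIC))
"
```

```text
[ 0.51727346 -0.0132219   0.07552535] [0.58755288 0.23398759 0.73895566] 0.042001026579808406 -0.46579864991990166
```

View pics/a9.png

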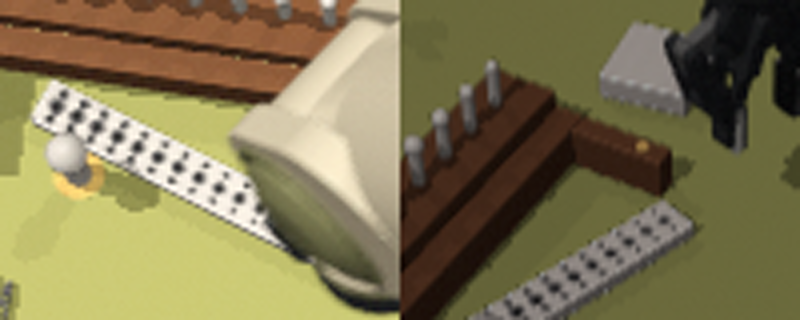

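```bash
python3 -c "
from m import *
K,T,f=load('t9');print([np.round(w2r(p)*1000,1) for p in ray(K,T,[(197.6,149.6),(192.6,158.3),(195.1,154)],.012)])
K,T,f=load('s9');print([np.round(w2r(p)*1000,1) for p in ray(K,T,[(255.8,209.6),(262.8,215.8),(259.3,212.7)],.012)])
s,R=st();print(w2r(s['eef_pos']))
"
```

```text
[array([-4.8, 90.7]), array([-30. ,  99.4]), array([-17.6,  95. ])]
[array([ -75.9, -118.2]), array([-103.4, -106.8]), array([ -89.7, -112.5])]
[-0.13349245 -0.13650373]
```

```bash
python3 -c "
from m import *
t=r2w([-.1118,-.0574]);print(t);rows([t[0],t[1],.03],-.465,5,0)"
```

```text
[0.54746002 0.06669576]
[[0, [-0.001, 0.01, 0.0164], 0.001], [0, [-0.001, 0.01, 0.0164], 0.001], [0, [-0.001, 0.01, 0.0164], 0.001], [0, [-0.0011, 0.01, 0.0163], 0.001], [0, [-0.0011, 0.0099, 0.0164], 0.001]]
end [0.54743886 0.06674913 0.03000515] -0.46456619814391326
```

Request:
apply_moves --increments '[[0,[-0.001,0,0.0164],0],[0,[-0.001,0,0.0164],0],[0,[-0.001,0.01,0.0164],0],[0,[-0.001,0.01,0.0164],0],[0,[-0.001,0.02,0.0164],0],[0,[0,0.02,0],0],[0,[0,0.01,0],0],[0,[0,0.004,0],0],[0,[0,0,0],0]]'

```text
time_s: 12.7
eef_pos: [0.5488, 0.0664, 0.0017]
ee_rot: [-0.688, 0.689, -0.162, 0.161]
contact_force: [-0.9, -0.7, 0.2]
opening: 0.0425
```

```bash
python3 -c "
from m import *
s,R=st();print(s['eef_pos'],s['contact_force'],s['opening'],np.arctan2(R[1,0],R[0,0]))
p=w2r(s['eef_pos'])-np.array([-.0536,-.0088]);print(p@Rm(-.334))"
```

```text
[0.54877285 0.06641567 0.00171851] [-0.88914093 -0.72567501  0.19763847] 0.042482633503759394 -0.4601995510643015
[-0.03775247 -0.06465534]
```

Request:
apply_moves --increments '[[0,[0.004,0,0],0],[0,[0.004,0,0],0],[0,[0.003,0,0],0],[0,[0.002,0,0],-0.014],[0,[0.002,0,0],-0.015],[0,[0.002,0,0],-0.015],[0,[0,0,0],0]]'

```text
time_s: 13.4
eef_pos: [0.5644, 0.0582, 0.0025]
ee_rot: [-0.692, 0.692, -0.146, 0.146]
contact_force: [-1.6, 0.8, 1.3]
opening: 0.0428
```

Request:
apply_moves --increments '[[0,[-0.02,0,0],0],[0,[-0.015,-0.03,-0.02],0],[-1,[0,-0.03,-0.03],0],[-1,[0,-0.02,-0.03],0],[-1,[0.022,0,-0.015],0],[-1,[0.02,0,-0.005],0],[-1,[0,0,0],0]]'

```text
time_s: 14.1
eef_pos: [0.5329, -0.0386, 0.0827]
ee_rot: [-0.691, 0.692, -0.147, 0.149]
contact_force: [-0.3, 0.6, 0.0]
opening: -0.0002
```

```bash
python3 -c "
from m import *
s,R=st();print(s['eef_pos'],s['contact_force'],s['opening'],np.arctan2(R[1,0],R[0,0]));snap('top','t10');snap('side','s10')
K,T,f=load('t10');a=cv2.convertScaleAbs(f[130:210,185:285],alpha=1.2);
b=load('s10')[2][160:240,190:290]
cv2.imwrite('pics/a10.png',cv2.resize(np.hstack([a,b]),None,fx=4,fy=4,interpolation=cv2.INTER_CUBIC))
"
```

```text
[ 0.53285178 -0.03859805  0.08272302] [-0.34203701  0.589277    0.04551874] -0.00020997053700563353 -0.4215885475627064
```

View pics/a10.png

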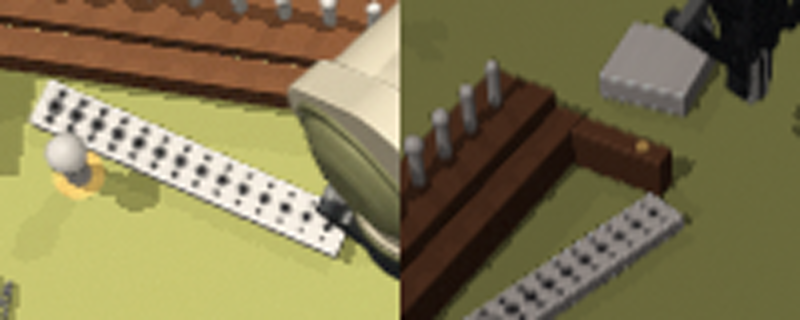

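```bash
python3 -c "
from m import *
K,T,f=load('t10');print([np.round(w2r(p)*1000,1) for p in ray(K,T,[(197.5,149.6),(192.6,160),(195.05,154.5),(267.7,193.3)],.012)])
K,T,f=load('s10');print([np.round(w2r(p)*1000,1) for p in ray(K,T,[(252.8,207.9),(260.8,213.8),(256.8,210.8)],.012)])
s,R=st();print(w2r(s['eef_pos']))
"
```

```text
[array([-4.8, 91. ]), array([-34.6,  98.6]), array([-18.9,  94.9]), array([ -94.7, -108.2])]
[array([ -65.7, -120. ]), array([ -95.2, -110.8]), array([ -80.4, -115.6])]
[-0.11512683 -0.16155293]
```

```bash
python3 -c "
from m import *
t=r2w([-.089,-.141]);print(t);rows([t[0],t[1],.045],-.415,3,-1)"
```

```text
[ 0.55914436 -0.0191662 ]
[[-1, [0.0064, 0.0125, 0.009], -0.001], [-1, [0.0064, 0.0125, 0.0091], -0.001], [-1, [0.0065, 0.0124, 0.009], -0.001]]
end [ 0.5591835  -0.01917707  0.0450026 ] -0.41527389846964013
```

Request:
apply_moves --increments '[[-1,[0.0064,0.012,0.009],-0.002],[-1,[0.0064,0.012,0.009],-0.002],[-1,[0.0064,0.012,0.009],-0.002],[-1,[0,0.02,0],0],[-1,[0,0.014,0],0],[-1,[0,0.005,0],0],[-1,[0,0,0],0]]'

```text
time_s: 14.9
eef_pos: [0.558, -0.0183, 0.0064]
ee_rot: [-0.692, 0.693, -0.145, 0.143]
contact_force: [-0.2, 0.1, 0.2]
opening: 0.0003
```

```bash
python3 -c "
from m import *
s,R=st();print(s['eef_pos'],s['contact_force'],np.arctan2(R[1,0],R[0,0]),w2r(s['eef_pos']))
p=w2r(s['eef_pos'])-np.array([-.0804,-.1156]);print(p@Rm(-.284));snap('side','s11');a=load('s11')[2][150:250,200:320];cv2.imwrite('pics/a11.png',cv2.resize(a,None,fx=5,fy=5))"
```

```text
[ 0.55800295 -0.01829735  0.0064063 ] [-0.16123389  0.06603006  0.24372   ] -0.40973530814907244 [-0.09024512 -0.1402877 ]
[-0.00253331 -0.02645735]
```

View pics/a11.png

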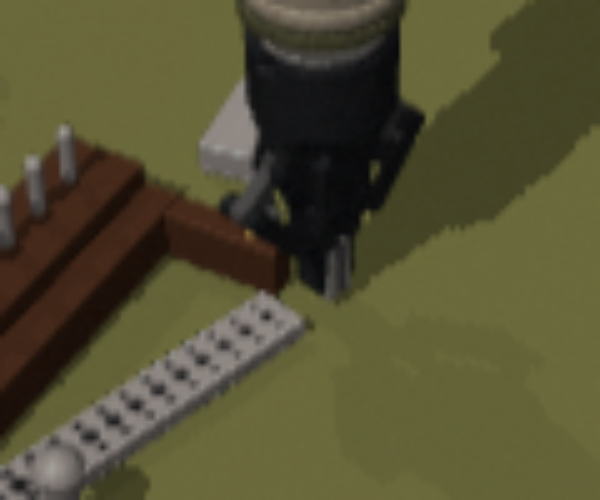

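Request:
apply_moves --increments '[[-1,[0,0,0.005],0],[-1,[0,0,0.005],0],[-1,[0,0,0.004],0],[-1,[0,0,0.004],0],[-1,[0,0,0.003],0],[-1,[0,0,0.003],0],[-1,[0,0,0],0]]'

```text
time_s: 15.65
eef_pos: [0.5679, 0.0027, 0.0075]
ee_rot: [-0.692, 0.693, -0.144, 0.144]
contact_force: [-0.6, -2.2, 1.6]
opening: 0.0002
```

```bash
python3 -c "
from m import *
s,R=st();print(s['eef_pos'],s['contact_force'],s['opening'],np.arctan2(R[1,0],R[0,0]),w2r(s['eef_pos']));snap('top','t12');snap('side','s12')
K,T,f=load('t12');a=cv2.convertScaleAbs(f[130:210,185:285],alpha=1.2);
b=load('s12')[2][160:240,190:290]
cv2.imwrite('pics/a12.png',cv2.resize(np.hstack([a,b]),None,fx=4,fy=4,interpolation=cv2.INTER_CUBIC))
"
```

```text
[0.56787578 0.00268261 0.0074541 ] [-0.63018965 -2.22061298  1.5584769 ] 0.00017426419087557753 -0.41102511289214266 [-0.0831974  -0.11819785]
```

View pics/a12.png

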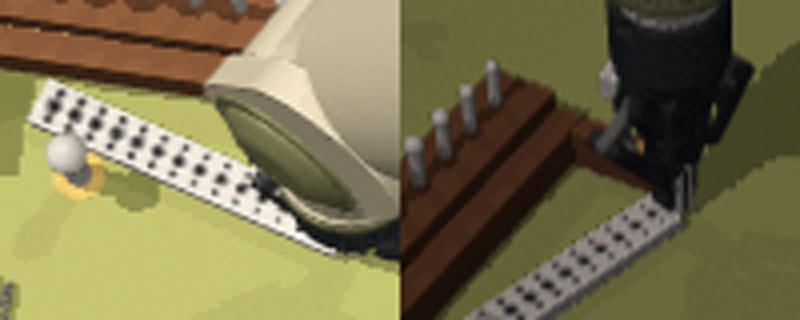

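Request:
apply_moves --increments '[[-1,[0,0,0.003],0],[-1,[0,0,0.003],0],[-1,[0,0,0],0]]'

```text
time_s: 16.05
eef_pos: [0.5706, 0.009, 0.0074]
ee_rot: [0.692, -0.692, 0.144, -0.144]
contact_force: [-1.0, -2.7, 1.2]
opening: 0.0001
```

```bash
python3 -c "
from m import *
s,R=st();print(s['eef_pos'],s['contact_force'],s['opening'],np.arctan2(R[1,0],R[0,0]),w2r(s['eef_pos']));snap('top','t13');snap('side','s13')
K,T,f=load('t13');a=cv2.convertScaleAbs(f[130:210,185:285],alpha=1.2);
b=load('s13')[2][160:240,190:290]
cv2.imwrite('pics/a13.png',cv2.resize(np.hstack([a,b]),None,fx=4,fy=4,interpolation=cv2.INTER_CUBIC))
"
```

```text
[0.57063084 0.00899918 0.00737757] [-1.01864745 -2.71139061  1.24145369] 5.125483470244981e-05 -0.41064945558612814 [-0.08129106 -0.11157553]
```

View pics/a13.png

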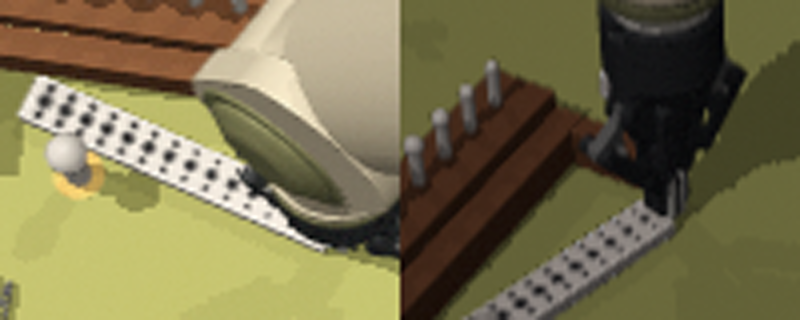

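Request:
apply_moves --increments '[[-1,[0,0,0.002],0],[-1,[0,0,0.003],0],[-1,[0,0,0],0],[0,[0,0,-0.01],0],[0,[0,-0.03,-0.02],0],[0,[-0.03,-0.04,0],0]]'

```text
time_s: 16.75
eef_pos: [0.5337, -0.0056, 0.0765]
ee_rot: [-0.692, 0.692, -0.146, 0.145]
contact_force: [1.2, 0.2, 0.7]
opening: 0.0419
```

```bash
python3 -c "
from m import *
s,R=st();print(s['eef_pos'],s['contact_force'],s['opening'],np.arctan2(R[1,0],R[0,0]),w2r(s['eef_pos']));snap('top','t14');snap('side','s14')
K,T,f=load('t14');a=cv2.convertScaleAbs(f[130:210,185:285],alpha=1.2);
b=load('s14')[2][160:240,190:290]
cv2.imwrite('pics/a14.png',cv2.resize(np.hstack([a,b]),None,fx=4,fy=4,interpolation=cv2.INTER_CUBIC))
"
```

```text
[ 0.53369618 -0.00561827  0.07647793] [1.15772672 0.19890725 0.65376747] 0.041853151488849556 -0.415607118621789 [-0.11599984 -0.13089234]
```

View pics/a14.png

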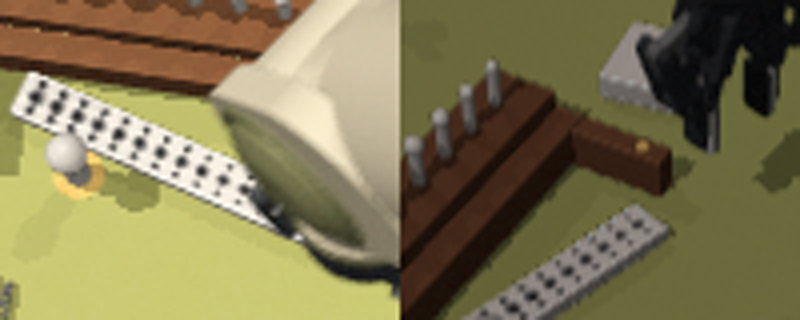

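```bash
python3 -c "
from m import *
K,T,f=load('t14');print([np.round(w2r(p)*1000,1) for p in ray(K,T,[(192.1,147.4),(187.1,156.6),(189.6,152)],.012)])
K,T,f=load('s14');print([np.round(w2r(p)*1000,1) for p in ray(K,T,[(248.8,210.8),(257.1,216.5),(253,213.6)],.012)])
"
```

```text
[array([ -0.9, 106. ]), array([-27.5, 114.4]), array([-14.2, 110.2])]
[array([ -62.1, -105.5]), array([-91.7, -97.5]), array([ -77. , -101.7])]
```

```bash
cat >> m.py <<'E'
def tcp(a,px=-.0276,py=-.062,corner=(-.0005,.1057)):
    return r2w(np.array(corner)+Rm(-a)@np.array([-.016+px,-.110+py])),TH-a
E
python3 -c "
from m import *
t,y=tcp(.288,px=-.041);print(t,y,w2r(t));rows([t[0],t[1],.035],y,5,0)"
```

```text
[0.55706442 0.07992858] -0.419 [-0.10400644 -0.04302598]
[[0, [-0.0018, 0.0092, 0.0169], 0.002], [0, [-0.0019, 0.0092, 0.0169], 0.002], [0, [-0.0019, 0.0092, 0.0169], 0.002], [0, [-0.0019, 0.0092, 0.0169], 0.002], [0, [-0.002, 0.0092, 0.0168], 0.002]]
end [0.55707592 0.07992506 0.03499412] -0.41932741025881815
```

Request:
apply_moves --increments '[[0,[-0.002,0,0.017],0.001],[0,[-0.002,0,0.017],0.001],[0,[-0.002,0.01,0.017],0.001],[0,[-0.002,0.015,0.017],0],[0,[-0.002,0.02,0.017],0],[0,[0,0.018,0],0],[0,[0,0.01,0],0],[0,[0,0.002,0],0],[0,[0,0,0],0]]'

```text
time_s: 17.75
eef_pos: [0.5579, 0.0797, 0.0022]
ee_rot: [-0.692, 0.692, -0.145, 0.145]
contact_force: [-0.6, -0.1, 0.4]
opening: 0.043
```

```bash
python3 -c "
from m import *
s,R=st();y0=np.arctan2(R[1,0],R[0,0]);print(s['eef_pos'],s['contact_force'],y0)
t,y=tcp(.288);print(t,y)
z=s['eef_pos'][2]
rows([*t,z],y,3,0)
p=[*t,z]
for a in np.arange(.24,-.01,-.048):
    t,yn=tcp(a);print(w2r(t));rows([*t,z],yn,4,0,p0=p,y0=y);p=[*t,z];y=yn
"
```

```text
[0.55786017 0.07967537 0.00223429] [-0.63611635 -0.07817838  0.38872763] -0.4136601145419749
[0.56930527 0.07447683] -0.419
[[0, [0.0042, 0.0, -0.0001], 0.002], [0, [0.0042, 0.0, -0.0], 0.002], [0, [0.0042, 0.0, -0.0], 0.002]]
end [0.56934706 0.07449601 0.00223429] -0.4196601145419749
[-0.08373519 -0.0510063 ]
[[0, [0.0021, 0.0, -0.0005], -0.012], [0, [0.0021, 0.0, -0.0005], -0.012], [0, [0.002, 0.0, -0.0005], -0.012], [0, [0.0021, 0.0, -0.0005], -0.012]]
end [0.5761653  0.06939558 0.00223429] -0.37099999999999994
[-0.0761203  -0.05481956]
[[0, [0.0021, 0.0, -0.0005], -0.012], [0, [0.0021, 0.0, -0.0005], -0.012], [0, [0.002, 0.0, -0.0005], -0.012], [0, [0.0021, 0.0, -0.0005], -0.012]]
end [0.58321548 0.06462246 0.00223429] -0.32299999999999995
[-0.06833123 -0.05826306]
[[0, [0.0021, 0.0, -0.0005], -0.012], [0, [0.0021, 0.0, -0.0005], -0.012], [0, [0.002, 0.0, -0.0005], -0.012], [0, [0.0021, 0.0, -0.0005], -0.012]]
end [0.59048657 0.06019311 0.00223429] -0.27499999999999997
[-0.06038589 -0.06132886]
[[0, [0.0021, 0.0, -0.0005], -0.012], [0, [0.0021, 0.0, -0.0005], -0.012], [0, [0.002, 0.0, -0.0005], -0.012], [0, [0.0021, 0.0, -0.0005], -0.012]]
end [0.59796181 0.05611774 0.00223429] -0.22699999999999998
[-0.05230261 -0.0640099 ]
[[0, [0.0021, 0.0, -0.0005], -0.012], [0, [0.0021, 0.0, -0.0005], -0.012], [0, [0.002, 0.0, -0.0005], -0.012], [0, [0.0021, 0.0, -0.0005], -0.012]]
end [0.60562398 0.05240574 0.00223429] -0.179
[-0.0441 -0.0663]
[[0, [0.0021, 0.0, -0.0005], -0.012], [0, [0.0021, 0.0, -0.0005], -0.012], [0, [0.002, 0.0, -0.0005], -0.012], [0, [0.0021, 0.0, -0.0005], -0.012]]
end [0.61345543 0.04906565 0.00223429] -0.131
```

Neat constant arc. Contact, then most of the rotation.

Request:
apply_moves --increments '[[0,[0.0042,0,0],0.002],[0,[0.0042,0,0],0.002],[0,[0.0042,0,0],0.002],[0,[0.0021,0,-0.0005],-0.012],[0,[0.0021,0,-0.0005],-0.012],[0,[0.0021,0,-0.0005],-0.012],[0,[0.0021,0,-0.0005],-0.012],[0,[0.0021,0,-0.0005],-0.012],[0,[0.0021,0,-0.0005],-0.012],[0,[0.0021,0,-0.0005],-0.012],[0,[0.0021,0,-0.0005],-0.012]]'

```text
time_s: 18.85
eef_pos: [0.5837, 0.0646, 0.0024]
ee_rot: [0.698, -0.698, 0.114, -0.114]
contact_force: [-3.9, 3.0, 4.0]
opening: 0.0427
```

Request:
apply_moves --increments '[[0,[0.0021,0,-0.0005],-0.012],[0,[0.0021,0,-0.0005],-0.012],[0,[0.0021,0,-0.0005],-0.012],[0,[0.0021,0,-0.0005],-0.012]]'

```text
time_s: 19.25
eef_pos: [0.5912, 0.0601, 0.0024]
ee_rot: [-0.7, 0.7, -0.097, 0.097]
contact_force: [-4.1, 2.0, 3.8]
opening: 0.0428
```

```bash
python3 -c "
from m import *
s,R=st();print(s['eef_pos'],s['contact_force'],s['opening'],np.arctan2(R[1,0],R[0,0]),w2r(s['eef_pos']));snap('top','t15');snap('side','s15')
K,T,f=load('t15');a=cv2.convertScaleAbs(f[130:210,170:270],alpha=1.2);
b=load('s15')[2][170:270,160:285];b=cv2.resize(b,(400,320),interpolation=cv2.INTER_CUBIC)
cv2.imwrite('pics/a15.png',np.hstack([cv2.resize(a,None,fx=4,fy=4,interpolation=cv2.INTER_CUBIC),b]))
"
```

```text
[0.59117723 0.06006142 0.00244899] [-4.07759957  1.98668391  3.82650739] 0.04281255180298061 -0.27487354779584633 [-0.06759075 -0.05826691]
```

View pics/a15.png

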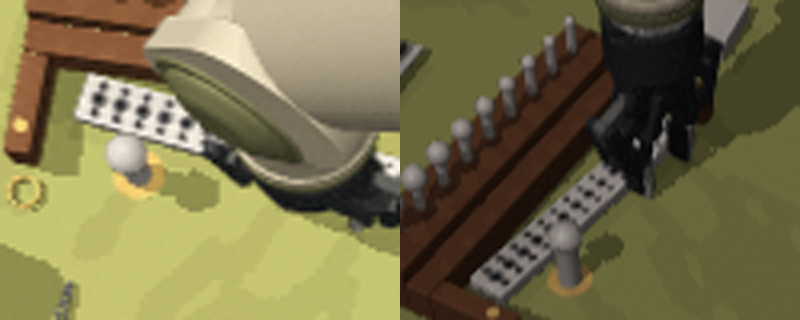

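Request:
apply_moves --increments '[[0,[0.0021,0,-0.0005],-0.012],[0,[0.0021,0,-0.0005],-0.012],[0,[0.0021,0,-0.0005],-0.012],[0,[0.0021,0,-0.0005],-0.012],[0,[0.0021,0,-0.0005],-0.012],[0,[0.0021,0,-0.0005],-0.012],[0,[0.0021,0,-0.0005],-0.012],[0,[0.0021,0,-0.0005],-0.012],[0,[0.0021,0,-0.0005],-0.012],[0,[0.002,0,-0.0005],-0.012]]'

```text
time_s: 20.35
eef_pos: [0.6105, 0.0506, 0.0024]
ee_rot: [-0.705, 0.705, -0.055, 0.055]
contact_force: [-3.1, 0.8, -0.0]
opening: 0.0428
```

```bash
python3 -c "
from m import *
s,R=st();print(s['eef_pos'],s['contact_force'],s['opening'],np.arctan2(R[1,0],R[0,0]),w2r(s['eef_pos']));snap('top','t16');snap('side','s16')
K,T,f=load('t16');a=cv2.convertScaleAbs(f[130:210,170:270],alpha=1.2);
b=load('s16')[2][170:270,160:285];b=cv2.resize(b,(400,320),interpolation=cv2.INTER_CUBIC)
cv2.imwrite('pics/a16.png',np.hstack([cv2.resize(a,None,fx=4,fy=4,interpolation=cv2.INTER_CUBIC),b]))
"
```

```text
[0.61051798 0.05057283 0.00242039] [-3.05371041  0.77929444 -0.00496379] 0.0427592980621035 -0.15491433123936812 [-0.04717627 -0.0651478 ]
```

View pics/a16.png

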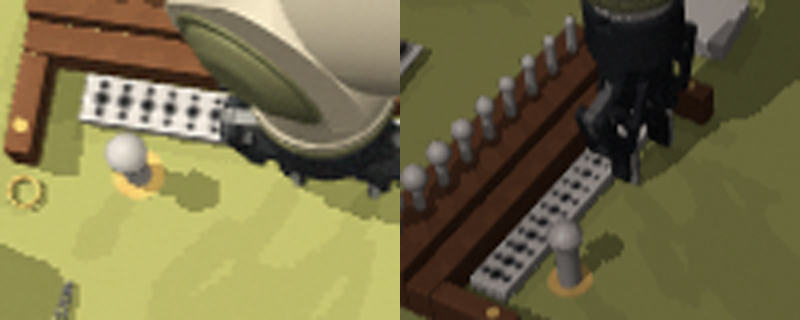

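Request:
apply_moves --increments '[[0,[0.0015,0,0],-0.012],[0,[0.0015,0,0],-0.012],[0,[0.001,0,0],0],[0,[0,0,0],0]]'

```text
time_s: 20.85
eef_pos: [0.6144, 0.0499, 0.0024]
ee_rot: [-0.705, 0.706, -0.047, 0.047]
contact_force: [-1.9, -0.1, 0.5]
opening: 0.0424
```

```bash
python3 -c "
from m import *
s,R=st();print(s['eef_pos'],s['contact_force'],np.arctan2(R[1,0],R[0,0]),w2r(s['eef_pos']))
"
```

```text
[0.61438004 0.04988041 0.00241615] [-1.90340402 -0.12138375  0.457801  ] -0.13215981688766978 [-0.04325685 -0.0653298 ]
```

Now back off, slide left to the middle of the plate (still right of the stake), and press flush.

Request:
apply_moves --increments '[[0,[-0.008,0,0],0],[0,[-0.004,0,0.02],0],[0,[0,0,0.03],0],[0,[0,0,0.015],0],[0,[0.004,0,0],0],[0,[0.004,0,0],0],[0,[0.002,0,0],0],[0,[0.001,0,0],0],[0,[0,0,0],0]]'

```text
time_s: 21.75
eef_pos: [0.6219, 0.1143, 0.0023]
ee_rot: [0.706, -0.705, 0.047, -0.047]
contact_force: [-0.5, 0.7, 0.2]
opening: 0.0427
```

```bash
python3 -c "
from m import *
s,R=st();print(s['eef_pos'],s['contact_force'],s['opening'],np.arctan2(R[1,0],R[0,0]),w2r(s['eef_pos']));snap('top','t17');snap('side','s17')
K,T,f=load('t17');a=cv2.convertScaleAbs(f[130:210,170:270],alpha=1.2);
b=load('s17')[2][170:270,160:285];b=cv2.resize(b,(400,320),interpolation=cv2.INTER_CUBIC)
cv2.imwrite('pics/a17.png',np.hstack([cv2.resize(a,None,fx=4,fy=4,interpolation=cv2.INTER_CUBIC),b]))
"
```

```text
[0.62189487 0.11433754 0.00233673] [-0.54722273  0.70247238  0.15991166] 0.042729194906441885 -0.13246650830734125 [-0.04422615 -0.00044333]
```

View pics/a17.png

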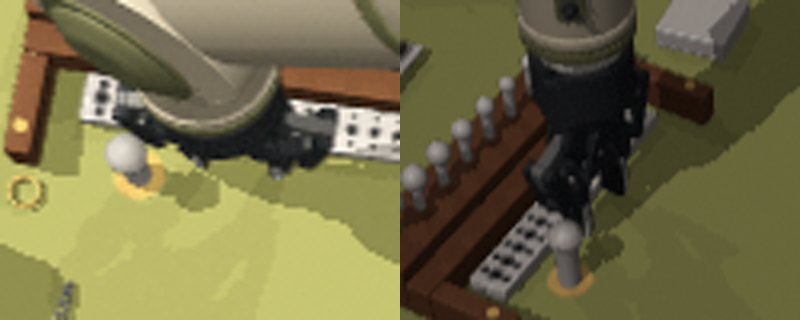

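Request:
apply_moves --increments '[[0,[0.001,0,0],0],[0,[0.001,0,0],0],[0,[0.001,0,0],0],[0,[0,0,0],0]]'

```text
time_s: 22.25
eef_pos: [0.6238, 0.1145, 0.0023]
ee_rot: [-0.705, 0.706, -0.047, 0.046]
contact_force: [-5.1, 1.5, 2.5]
opening: 0.0428
```

Request:
apply_moves --increments '[[0,[0.001,0,0],0],[0,[0.001,0,0],0],[0,[0,0,0],0]]'

```text
time_s: 22.55
eef_pos: [0.6239, 0.1145, 0.0022]
ee_rot: [-0.705, 0.706, -0.048, 0.045]
contact_force: [-11.3, 1.8, 7.2]
opening: 0.0424
```

Request:
apply_moves --increments '[[0,[0.001,0,0],0],[0,[0.001,0,0],0],[0,[0,0,0],0]]'

```text
time_s: 22.85
eef_pos: [0.624, 0.1145, 0.0021]
ee_rot: [-0.705, 0.706, -0.049, 0.043]
contact_force: [-17.8, 1.7, 11.1]
opening: 0.0428
```

Request:
apply_moves --increments '[[0,[-0.006,0,0],0],[0,[-0.014,0,-0.005],0],[0,[-0.01,-0.03,-0.01],0],[0,[-0.02,-0.04,-0.02],0],[0,[-0.04,-0.03,-0.02],0],[0,[-0.045,-0.02,0],0],[0,[-0.045,-0.02,0],0],[0,[-0.02,0,0],0],[0,[0,0,0],0]]'

```text
time_s: 23.75
eef_pos: [0.4247, 0.0865, 0.1414]
ee_rot: [-0.705, 0.706, -0.045, 0.047]
contact_force: [1.1, -0.1, 0.6]
opening: 0.0427
```

```bash
python3 -c "
from m import *
s,R=st();print(s['eef_pos'],s['contact_force'],s['opening'],np.arctan2(R[1,0],R[0,0]),w2r(s['eef_pos']));snap('top','t18');snap('side','s18')
K,T,f=load('t18');a=cv2.convertScaleAbs(f[110:210,165:300],alpha=1.2);
b=load('s18')[2][160:300,130:280];b=cv2.resize(b,(400,373),interpolation=cv2.INTER_CUBIC)
cv2.imwrite('pics/a18.png',cv2.resize(a,None,fx=5.5,fy=5.5,interpolation=cv2.INTER_CUBIC));cv2.imwrite('pics/b18.png',cv2.resize(b,None,fx=1.6,fy=1.6))
"
```

```text
[0.42470356 0.08645035 0.14136016] [ 1.1301742  -0.12021655  0.58066145] 0.042707132438259986 -0.12990268744554745 [-0.2360851  -0.05384981]
```

View pics/a18.png

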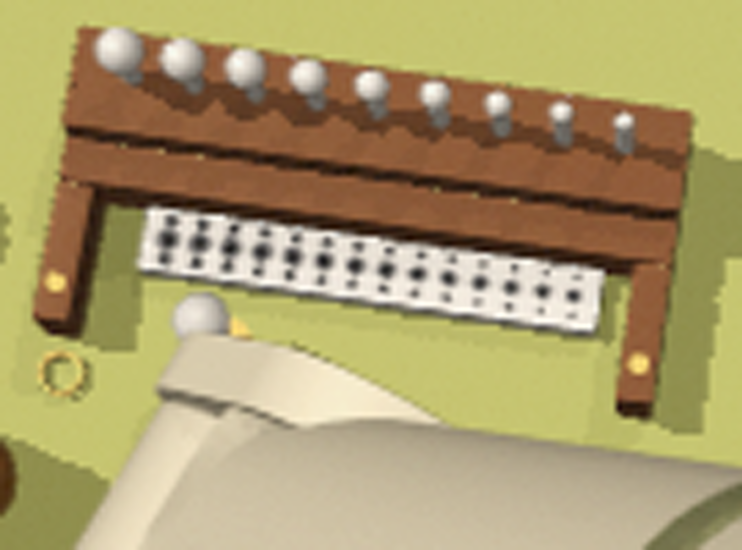

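View pics/b18.png

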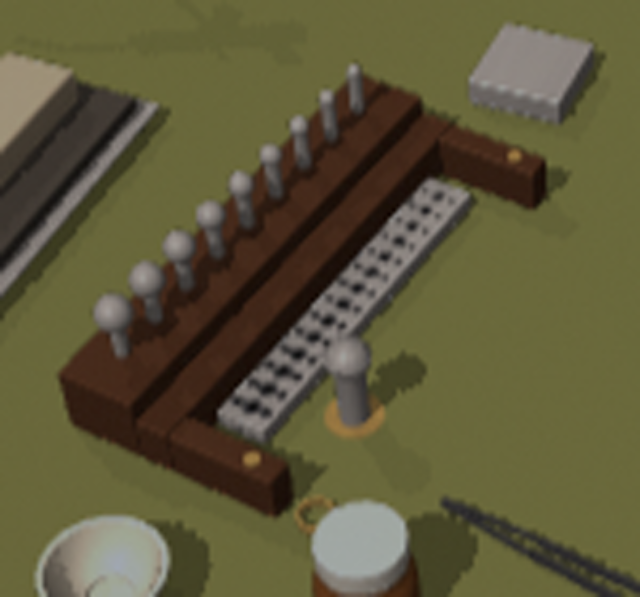

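```bash
python3 -c "
from m import *
vis('t18',(185,140,280,175));vis('s18',(178,190,242,265))
f=load('t18')[2];g=load('t0' if 0 else 'top0')[2]
d=cv2.absdiff(f,g).max(2);cv2.imwrite('pics/d.png',np.hstack([d,cv2.absdiff(load('s18')[2],load('side0')[2]).max(2)])[:, :])
import cv2 as c;c.imwrite('pics/d.png',c.resize(c.imread('pics/d.png'),(800,300)))
"
```

```text
t18 [221.2  70.6] [[-70.1, -112.7], [0.5, -112.7], [0.5, 108.5], [-70.1, 108.5]]
left [-34.8 108.5] a 6.181261950543431e-05
s18 [225.3  72.9] [[-71.8, -114.2], [1.1, -114.2], [1.1, 111.1], [-71.9, 111.1]]
left [-35.4 111.1] a -0.00016239691755314537
```

View pics/d.png

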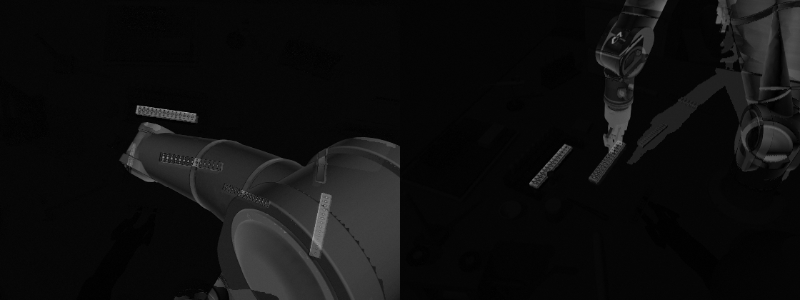

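```bash
python3 -c "
from m import *
print(manip.job_done());s=manip.state();print(s['time_s'],s['contact_force'])"
```

```text
the job is handed in; nothing more can be done
None
the job is handed in; nothing more can be done
```

The draw plate is in the bay, flat against the back rail. I handed the job in soon after 23.75 s of the 61 s limit; no verdict was reported.

**What I did**
- I pushed the plate sideways and turned it about 0.33 rad, using two fingertips on its front long side.
- I pushed on its right end until its left end sat behind the stake. The top view then put the left end at rack (-18, 95) mm and the side view put the right end at (-90, -112) mm, so the first check should have been met.
- I eased the angle to about 0.29 rad and pushed it further left, so the right end would clear the right cheek.
- I pushed the right end round, then pressed the middle against the rail until the force reached about 18 N with no more movement. After that I withdrew the arm.

**Last checks**
- **Fit against the rail:** the top and side views put the plate's back edge within about 1 mm of the rail face, with an angle of about 0.
- **Position in the bay:** the plate spans y from about -113 to 109 mm in the top view, and -114 to 111 mm in the side view. Both are clear of the cheeks.
- **Bystanders:** compared with the first pictures, only the plate and the arm and its shadow changed. The arm hid part of the top view.
- **Contact:** the gripper was clear of everything at the end.

**Checks that disagreed or fell short**
- In the final contour fit the stake's head merged with the plate, so the front edge (about -70 mm) and the left-end figure from it are wrong. I relied on the back edge and the pictures instead.
- While pushing on the right end, the wrist read an upward force of up to 6.8 N. I raised the fingertips 3 mm; no plate tilt showed in the pictures, but I had no direct height measurement.
- My estimate of the fingertip thickness at the right end was about 10 mm too large. I corrected for it by pushing in small steps and looking after each one.

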